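# Close the template clamp with a flat screwdriver

### The job

Take the red flat screwdriver out of its blue stand and, pressing only lightly, turn its blade on the brass screw of the grey template bed until it drops into the slot. Then turn the screw clockwise with it until you feel the stop and the clamp bar is fully closed, without forcing the screw or touching the bed with the gripper. Put the screwdriver back upright, fully down in the same hole of the stand, and leave all the other things on the bench alone.

Things in the scene. Friction and masses are not known exactly. Their poses are not given: they have to be found in the camera images.
- driver: flat screwdriver, red square handle, upright in the stand; 147 mm long, 100 to 160 g. Origin at the centre of the blade's end, +z up the shank to the handle. Blade 14 mm wide along its x, 2.6 mm thick along its y, 16 mm high, on a round 8 mm shank
- driver_grip (a point): centre of the driver's handle, 111 mm above the blade's end. The handle is 24 x 24 mm across flats (faces square to the driver's x and y), 72 mm long (75 to 147 mm above the blade's end); grip it on either pair of flats. Its underside rests on the stand
- driver_tip (a point): centre of the end of the driver's blade
- stand: blue block fixed on the bench, 70 x 170 x 80 mm (x, y, z), origin at the centre of its underside; two 18 mm round holes right through from above, at y = -50 mm (the red driver's) and y = +50 mm (the nut driver's)
- stand_hole (a point): centre of the mouth of the red driver's hole, on the stand's top face, 80 mm above the bench; with the driver home its blade's end is 75 mm below this point
- bed: grey template bed fixed on the bench, 170 x 160 x 32 mm, origin at the centre of its underside. On it: a cream template plate and brown rail at +y (top 44 mm above the bench), the aluminium clamp bar along x with two studs (top 43 mm) and at -y the brass slotted screw. The bar and the screw count as part of the bed
- screw_top (a point): centre of the brass screw's head, level with its top when not pressed: 52 mm above the bench, at x = 0, y = -45 mm on the bed. The head is 24 mm across. It is sprung and sinks when pressed: 2 N at first, 8 N at 9 mm, then hard. It takes about 0.04 N m to turn, so a lightly pressed blade slides round on it
- slot_floor (a point): centre of the floor of the screw's slot (head not pressed), 5 mm below its top. The slot is 5 mm wide, straight across the head. Its direction is not measured (this frame keeps the bed's axes): at the start it is anywhere within 1.0 rad of the bed's x axis, either way. The screw turns clockwise seen from above, 0.95 to 1.3 rad from its start, to a firm stop
- clamp_bar (a joint): travel of the clamp bar along the bed's +y (m): 0 to 0.003 at the start, 0.012 fully closed, with the screw at its stop. Moved by the screw only, 9.2 mm per rad of clockwise turn; it stays where it is left. 0.1 N m on the screw shows the stop; over 0.2 N m is forcing it
- nut_driver: nut driver with a round green handle (26 mm across, top 142 mm above the bench) in the other hole of the stand; bystander
- wrench: steel wrench lying flat; bystander
- oil: small clear oil bottle, 120 mm high, red cap; bystander
- spacer: brass spacer ring, 36 mm across, 12 mm high; bystander
- spare_knob: black spare knob, 38 mm across, 30 mm high; bystander
- brush: brush with a wooden handle; bystander
- pin: steel pin, 18 mm thick, 70 mm long, lying; bystander
Things that resemble listed ones, but are neither listed nor needed, are in the scene too. Of the things shaped like the driver, the red one is meant.

How it is judged:
By the outcome, as a careful person would: the job done as asked, in the order asked, and still so for the second after the job is handed in, with the robot touching nothing.
It also fails if it takes over 72 s, if anything falls off the work surface, if the arm or the gripper's body presses on something with over 40 N, if the wrist force passes 120 N, or if a joint passes its speed limit or range.

### The arm

A 6-joint arm with a two-finger parallel gripper is mounted at the origin on the work surface. World frame = base frame: x ahead of the robot, y to its left, z up, the work surface at z = 0. Lengths are in m, angles in rad, forces in N, time in s.
With the tool pointing down it reaches from about 0.275 to 0.875 m from the base axis. Payload 12.5 kg.
Tool frame: the origin (TCP) lies between the finger pads; the fingertips stand 19 mm ahead of it and the grasp point (between the pads) is the TCP; z points along the fingers, y is the line along which they close (so a half turn about z gives the same grasp; the last joint's range is limited). The gripper opens to 85 mm and grips with 20 to 120 N. Pads are 22 mm wide; open, the fingers measure 114 mm over their backs; the gripper's body (76 mm by 85 mm) begins 54 mm behind the grasp point. The pads swing forward as they close: fully open they stand 13 mm farther back than shut.
Start: joints at [-1.314, 0.351, 1.652, -0, 1.139, -0.085], TCP at [0.184, -0.518, 0.25] pointing down, gripper open.
Joint ranges: [-2.75, 2.75], [-0.79, 2.1], [0.01, 2.65], [-1.57, 4.71], [0.07, 3.14], [-2.87, 2.87]. Speed limits (rad/s): [2.22, 2.22, 2.79, 3.14, 3.14, 3.14].

### API

Orientations are given as a unit quaternion [x, y, z, w].
In Python, from plant import * gives the robot as it stands.
- The arm moves only by the tool arm_command, never from a script. Its argument "steps" is a list of rows, each an object with "offset": the shift along the tool's x, y, z in mm, a list of three; "delta_rot": the turn, a rotation vector about the tool's x, y, z in degrees, a list of three. A call has exactly 10 rows; each row is the pose to reach, as a shift and turn from the pose commanded when the call began, along the tool's axes at that moment; what a row does not reach only later rows make up. A row lasts 1/12 s, in which the tool goes at most 41.7 mm and 7.16 degrees, less where a joint would pass 70% of its speed; a pose out of reach is approached as far as the arm can. A call with a gripper value outside its range is refused whole. "jaw" is the closure, from 0 (fully open) to 1 (shut), set as the call begins (left out, the last holds). The fingers move at their own pace and stop on an object; the grip force is fixed at half the most. Time passes only in rows, so rows that repeat a pose let the fingers close, or fill a call up. It gives the time, the measured TCP pose, the force, the opening and the grip force at its end, in the units of the state.
- sense(): the state, without advancing time (a new reading comes with each control period).
- get_image(name): name is "side" or "top"; returns a dict with "image" (400x640x3 uint8, red, green, blue), "z_map" (400x640 float32, m along the optical axis (not along the pixel's ray), 0 where there is no reading), "K" (3x3 intrinsics, pixels), "R" (3x3) and "t" (3): a world point X has camera coordinates R X + t. Camera axes: x right, y down, z forward; pixel columns grow to the right and rows downward; lengths in m; the calibration is good to about 2 mm. A picture is of the moment at which its call begins.
- hand_in(): hands the job in; it is judged then, once.
Trained networks look in a picture, given as the dict that the camera call returned (one of the last four; its "shot" number tells which), for a name from the list of things; names that differ only in an ending like _2 or _b are one class to them, and where a whole thing is asked for, a point or a joint stands for the part that bears it (a point fixed in the world has none). Each returns a list of dicts, best first, with "score" (0 to 1); they miss things now and then, are a little off and sometimes report something else, mostly with a low value. They report only what shows in the picture. A call takes as long as a camera call. They do not tell look-alikes from the thing itself.
- spot_in(picture, name): "extent" ([left, top, right, bottom] in pixels, round what is visible of it).
- landmark_of(picture, name): "centre" ([column, row] in pixels: a listed point, or the origin of a listed thing).
The state is a dict: "clock": time; "joints": joint angles; "dq": joint speeds; "tau": joint torques, N m; "tcp_pos": TCP position; "ee_rot": TCP orientation; "contact_force": force on the tool from outside, world axes, zero at the start; "moment": the same for the moment, N m; "width": finger opening in m; "grasp_force": force on a finger pad.
Only numpy, scipy, OpenCV 4.12 (cv2) and the standard library are available. Lean on these libraries where they do the work, as an engineer would, in place of code of your own. Each camera call takes 0.05 s, during which the arm holds its last target. There are 200 camera calls.

## Working session

There is one attempt and no reset: what is moved stays moved. The work goes in short steps, Python scripts to look and compute and a tool call to move; the robot and the scene stay as the last step left them, time stands still between calls to the robot, and variables do not carry over. Pictures are saved under pics/ and viewed, at most 10 in all, crops included, and the job is handed in when it is done.

Besides the shell and the picture viewer there is one more tool, called after "Request:" by a JSON object that holds its "fn" and its "kwargs", one argument or row to a line. arm_command: Moves the arm, as the interface text tells. Its arguments: {"type":"object","properties":{"steps":{"type":"array"},"jaw":{"type":"number"}},"required":["steps"]}

```bash
mkdir -p pics; cat > h.py <<'E'
import numpy as np,cv2
from plant import *
def world(p,u,v,z=None):
    K,R,t=p["K"],p["R"],np.array(p["t"])
    zz=p["z_map"][int(round(v)),int(round(u))] if z is None else z
    c=np.linalg.inv(K)@np.array([u,v,1.])*zz
    return R.T@(c-t)
def onplane(p,u,v,h):
    K,R,t=p["K"],p["R"],np.array(p["t"])
    d=R.T@(np.linalg.inv(K)@np.array([u,v,1.])); o=-R.T@t
    return o+d*(h-o[2])/d[2]
def cloud(p):
    K,R,t=p["K"],p["R"],np.array(p["t"]); z=p["z_map"]
    v,u=np.mgrid[:z.shape[0],:z.shape[1]]
    c=np.stack([(u-K[0,2])/K[0,0]*z,(v-K[1,2])/K[1,1]*z,z],-1)
    return (c-t)@R
def proj(p,X):
    c=p["R"]@np.array(X)+np.array(p["t"]); q=p["K"]@c; return q[:2]/q[2]
def save(n,im): cv2.imwrite("pics/"+n,cv2.cvtColor(im,cv2.COLOR_RGB2BGR))
E
python3 - <<'E'
from h import *
for n in("top","side"):
    p=get_image(n); save(n+"0.png",p["image"])
    print(n,p["K"].round(1).tolist(),p["R"].round(3).tolist(),np.round(p["t"],3))
    for k in("driver","driver_grip","stand","stand_hole","bed","screw_top","slot_floor"):
        print(k,[(np.round(d["centre"]).tolist(),round(d["score"],2)) for d in landmark_of(p,k)][:3],[(np.round(d["extent"]).tolist(),round(d["score"],2)) for d in spot_in(p,k)][:3])
s=sense();print(s["tcp_pos"],s["ee_rot"],s["clock"],s["contact_force"],s["moment"])
E
```

```text
top [[373.6, 0.0, 312.2], [0.0, 373.6, 198.3], [0.0, 0.0, 1.0]] [[0.003, -1.0, -0.022], [-0.991, -0.0, -0.13], [0.13, 0.023, -0.991]] [-0.027  0.544  0.85 ]
driver [([294.0, 224.0], 0.72), ([256.0, 256.0], 0.7), ([254.0, 212.0], 0.66)] [([237.0, 201.0, 255.0, 216.0], 0.73), ([236.0, 252.0, 254.0, 261.0], 0.69), ([280.0, 211.0, 296.0, 226.0], 0.56)]
driver_grip [([243.0, 251.0], 0.7), ([212.0, 260.0], 0.69), ([245.0, 210.0], 0.62)] [([202.0, 254.0, 226.0, 267.0], 0.8), ([307.0, 268.0, 318.0, 283.0], 0.72), ([236.0, 202.0, 256.0, 220.0], 0.71)]
stand [([235.0, 209.0], 0.8)] [([187.0, 176.0, 271.0, 235.0], 0.58)]
stand_hole [([246.0, 212.0], 0.85)] [([186.0, 180.0, 274.0, 231.0], 0.71)]
bed [([368.0, 194.0], 0.82)] [([325.0, 152.0, 414.0, 240.0], 0.85)]
screw_top [([387.0, 187.0], 0.68)] [([327.0, 150.0, 413.0, 236.0], 0.72)]
slot_floor [([388.0, 186.0], 0.75), ([211.0, 202.0], 0.18)] [([327.0, 154.0, 412.0, 240.0], 0.81)]
side [[410.4, 0.0, 320.8], [0.0, 410.4, 200.1], [0.0, 0.0, 1.0]] [[-0.88, -0.475, 0.018], [-0.304, 0.535, -0.788], [0.365, -0.699, -0.615]] [0.443 0.27  0.764]
driver
[... 379 characters left out ...]
 0.63)]
stand [([272.0, 299.0], 0.74)] [([223.0, 250.0, 316.0, 333.0], 0.67), ([209.0, 190.0, 262.0, 226.0], 0.62)]
stand_hole [([295.0, 256.0], 0.57)] [([224.0, 247.0, 312.0, 332.0], 0.82), ([282.0, 229.0, 297.0, 263.0], 0.56)]
bed [([335.0, 206.0], 0.8)] [([296.0, 178.0, 368.0, 228.0], 0.75), ([281.0, 228.0, 298.0, 263.0], 0.62)]
screw_top [([336.0, 177.0], 0.91)] [([211.0, 191.0, 263.0, 226.0], 0.63), ([294.0, 179.0, 370.0, 230.0], 0.58)]
slot_floor [([336.0, 185.0], 0.59)] [([296.0, 179.0, 368.0, 226.0], 0.64)]
[ 0.18437462 -0.51816325  0.25031353] [9.85431171e-01 1.70074711e-01 1.09642481e-05 1.54700959e-05] 1.5 [-0.18444983  0.34771414  0.57197431] [-0.02689194 -0.02390945 -0.02935256]
```

```bash
python3 - <<'E'
import cv2
a=cv2.imread("pics/top0.png")[140:290,180:430];b=cv2.imread("pics/side0.png")[150:350,190:390]
cv2.imwrite("pics/a.png",cv2.resize(a,None,fx=3.2,fy=3.2,interpolation=2));cv2.imwrite("pics/b.png",cv2.resize(b,None,fx=3,fy=3,interpolation=2))
E
```

```text
(no output)
```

View pics/a.png

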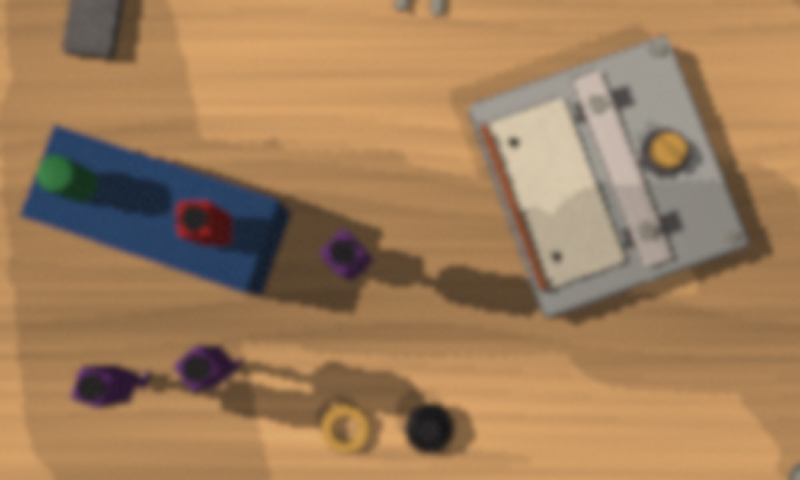

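View pics/b.png

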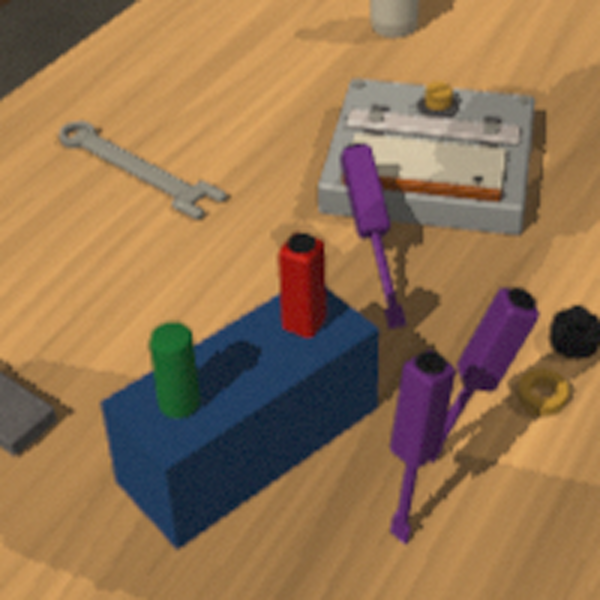

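View pics/top0.png

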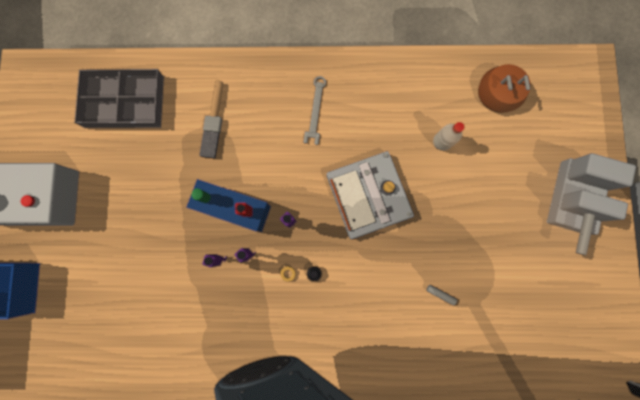

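Top view: red driver at about (244,208) in the blue stand with the green nut driver at (198,194), bed at about (370,194) with the brass screw at (388,187), and purple look-alikes at (288,219), (245,255) and (212,261). The side view shows the look-alikes standing on their blades. Next I measure by colour and depth.

```bash
python3 - <<'E'
from h import *
for n in("top","side"):
    p=get_image(n); im=p["image"].astype(int); C=cloud(p); ok=p["z_map"]>0
    r,g,b=im[...,0],im[...,1],im[...,2]; X,Y,Z=C[...,0],C[...,1],C[...,2]
    V=np.mgrid[:400,:640]
    def stat(name,m):
        q=C[m]; print(n,name,m.sum(),"med",np.median(q,0).round(4),"min",q.min(0).round(3),"max",q.max(0).round(3))
    win=(V[1]>180)&(V[1]<430)&(V[0]>140)&(V[0]<290) if n=="top" else (V[1]>190)&(V[1]<390)&(V[0]>150)&(V[0]<350)
    red=win&ok&(r>120)&(g<60)&(b<60)&(Z>0.09); stat("red",red)
    top=win&ok&(Z>0.14)&(Z<.17); 
    nn,l,st,ce=cv2.connectedComponentsWithStats((win&ok&(Z>0.085)).astype(np.uint8))
    for i in range(1,nn):
        if st[i][4]>8: 
            m=l==i; stat("tall",m); q=C[m]; q=q[q[:,2]>q[:,2].max()-.006]; print("   top",q.mean(0).round(4),len(q), "rgb",im[m].mean(0).round())
    blue=win&ok&(b>r+20)&(abs(Z-.08)<.006); stat("stand top",blue)
    R=cv2.minAreaRect(C[blue][:,:2].astype(np.float32)*1000); print("   rect",np.round(R[0],1),np.round(R[1],1),R[2])
    bed=win&ok&(Z>.022)&(Z<.06)&(X>.0)&((V[1]>322) if n=="top" else ((V[0]<232)&(V[1]>290)))
    nn,l,st,ce=cv2.connectedComponentsWithStats(bed.astype(np.uint8)); i=1+np.argmax(st[1:,4]); m=l==i
    stat("bed",m);R=cv2.minAreaRect(C[m][:,:2].astype(np.float32)*1000); print("   rect",np.round(R[0],1),np.round(R[1],1),R[2])
    scr=win&ok&(r>140)&(b<110)&(g>90)&(abs(Z-.052)<.006)&(r>b+60); stat("screw",scr)
    c=m&(r>170)&(b>130)&(abs(Z-.044)<.004)
    R=cv2.minAreaRect(C[c][:,:2].astype(np.float32)*1000); print("   cream+bar",np.round(R[0],1),np.round(R[1],1),R[2])
    for k,h in(("screw_top",.052),("stand_hole",.08),("bed",0),("stand",0)):
        d=landmark_of(p,k)
        if d: print(k,onplane(p,*d[0]["centre"],h).round(4),round(d[0]["score"],2))
E
```

```text
top red 14 med [0.503  0.1256 0.1513] min [0.498 0.111 0.15 ] max [0.518 0.128 0.153]
top tall 200 med [0.5367 0.2077 0.1394] min [0.526 0.201 0.087] max [0.55  0.225 0.144]
   top [0.5387 0.2131 0.1412] 106 rgb [38. 79. 50.]
top tall 208 med [0.506  0.113  0.1497] min [0.495 0.106 0.086] max [0.519 0.128 0.156]
   top [0.5078 0.1177 0.1525] 96 rgb [76. 30. 34.]
top stand top 1714 med [0.5225 0.1661 0.0795] min [0.468 0.076 0.074] max [0.58  0.254 0.085]
   rect [523.8 166. ] [169.7  66.9] 71.84378814697266
top bed 4733 med [ 0.5517 -0.1623  0.0338] min [ 0.45  -0.265  0.022] max [ 0.658 -0.062  0.056]
   rect [ 554.2 -163.3] [170.1 160.5] 19.746379852294922
top screw 72 med [ 0.5698 -0.205   0.0507] min [ 0.558 -0.215  0.046] max [ 0.58  -0.193  0.056]
   cream+bar [ 544.  -140.8] [137.1  86. ] 21.258115768432617
screw_top [ 0.5676 -0.2071  0.052 ] 0.84
stand_hole [0.5044 0.1146 0.08  ] 0.57
bed [ 0.5514 -0.1604  0.    ] 0.8
stand [0.5253 0.1619 0.    ] 0.67
side red 238 med [0.5057 0.1307 0.126 ] min [0.496 0.111 0.09 ] max [0.517 0.133 0.154]
side tall 468 med [0.5022 0.1294 0.127
[... 152 characters left out ...]
.526 0.203 0.085] max [0.55  0.229 0.145]
   top [0.538  0.2166 0.1417] 123 rgb [30. 86. 42.]
side stand top 2089 med [0.5195 0.1775 0.0801] min [0.464 0.085 0.074] max [0.582 0.26  0.086]
   rect [522.8 167.7] [171.7  71.6] 71.29163360595703
side bed 2640 med [ 0.5478 -0.1446  0.0351] min [ 0.449 -0.265  0.022] max [ 0.657 -0.06   0.054]
   rect [ 554.3 -161. ] [169.8 163.6] 20.0760498046875
side screw 42 med [ 0.5701 -0.2036  0.0508] min [ 0.56  -0.215  0.046] max [ 0.58  -0.191  0.054]
   cream+bar [ 551.6 -138.8] [133.   81.1] 21.581933975219727
screw_top [ 0.5771 -0.2054  0.052 ] 0.62
stand_hole [0.5033 0.1126 0.08  ] 0.69
bed [0.3636 0.0361 0.    ] 0.7
stand [0.5182 0.1736 0.    ] 0.66
```

```bash
python3 - <<'E'
from h import *
from scipy.optimize import minimize
for n in("side","top"):
    p=get_image(n); im=p["image"].astype(int); C=cloud(p); ok=p["z_map"]>0
    r,g,b=im[...,0],im[...,1],im[...,2]
    print(n,"cam",(-p["R"].T@np.array(p["t"])).round(3))
    pur=ok&(r>g+20)&(b>g+30); q=C[pur]
    nn,l,st,ce=cv2.connectedComponentsWithStats(pur.astype(np.uint8))
    for i in range(1,nn):
        if st[i][4]>15: m=l==i; print("purple",st[i],C[m].min(0).round(3),C[m].max(0).round(3))
    near=ok&(abs(C[...,0]-.507)<.03)&(abs(C[...,1]-.1195)<.03)&(C[...,2]>.09)&(C[...,2]<.146)
    Q=C[near][:,:2]*1000
    def f(v):
        c,s=np.cos(v[2]),np.sin(v[2]); d=Q-v[:2]; a=np.abs(np.stack([c*d[:,0]+s*d[:,1],-s*d[:,0]+c*d[:,1]],1))
        return np.minimum(np.abs(a.max(1)-12),4).mean()
    best=sorted([(lambda o:(o.fun,o.x))(minimize(f,[507,119.5,y],method="Nelder-Mead")) for y in np.radians(range(-45,45,10))],key=lambda a:a[0])
    for e in best[:3]: print(len(Q),round(e[0],2),e[1][:2].round(1),np.degrees(e[1][2]).round(1))
E
```

```text
side cam [0.193 0.6   0.674]
purple [284 217  27  34 227] [ 0.52  -0.069 -0.002] [0.623 0.024 0.027]
purple [ 320  274  106   52 1165] [ 0.257 -0.03   0.   ] [0.413 0.176 0.039]
317 0.66 [508.4 119.1] 2.4
317 0.66 [508.4 119.1] -87.6
317 0.66 [508.4 119.1] 2.4
top cam [ 0.428 -0.047  0.913]
purple [293 168  29  41 279] [ 0.522 -0.047  0.012] [0.62  0.02  0.027]
purple [229 254  74  68 671] [ 0.261 -0.004 -0.002] [0.412 0.176 0.039]
75 0.23 [508.1 118.5] 3.0
75 0.23 [508.1 118.5] 3.0
75 0.23 [508.1 118.5] 3.0
```

```bash
python3 - <<'E'
from h import *
a=get_image("top")["image"][140:300,180:430];q=get_image("side");b=q["image"][150:350,190:440];
a=cv2.resize(a,(500,320));b=cv2.resize(b,(500,400))
save("c.png",np.hstack([np.pad(a,((0,80),(0,0),(0,0))),b])[:,:1000][:, ::1] if 0 else np.vstack([a,b[:280]]))
print(sense()["clock"])
E
```

```text
2.2
```

View pics/c.png

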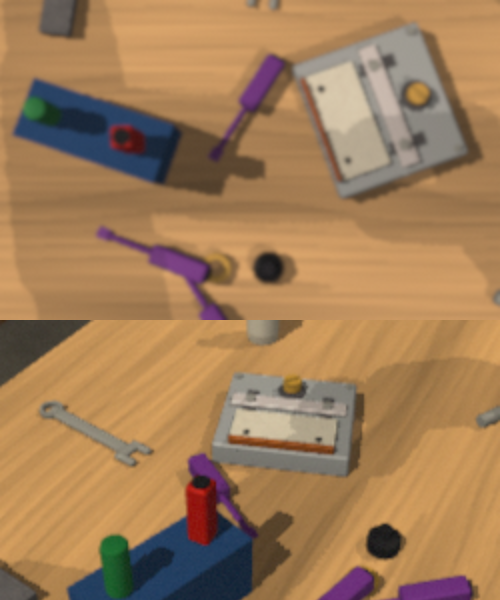

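The three purple look-alikes have now toppled and lie low, one of them between the stand and the bed. The red driver is undisturbed at about (0.508, 0.119), with its flats at about 2.5° yaw. I move toward it at a safe height.

Request:
{"fn": "arm_command", "kwargs": {
  "jaw": 0,
  "steps": [
    {"offset": [26, -25, 0], "delta_rot": [0, 0, -4]},
    {"offset": [52, -49, 0], "delta_rot": [0, 0, -8]},
    {"offset": [78, -74, 0], "delta_rot": [0, 0, -12]},
    {"offset": [104, -98, 0], "delta_rot": [0, 0, -16]},
    {"offset": [130, -123, 0], "delta_rot": [0, 0, -20]},
    {"offset": [156, -148, 0], "delta_rot": [0, 0, -24]},
    {"offset": [182, -172, 0], "delta_rot": [0, 0, -28]},
    {"offset": [208, -197, 0], "delta_rot": [0, 0, -32]},
    {"offset": [234, -222, 0], "delta_rot": [0, 0, -36]},
    {"offset": [260, -246, 0], "delta_rot": [0, 0, -40]}
  ]
}}

```text
clock: 3.03
tcp_pos: [0.3473, -0.1976, 0.2505]
ee_rot: [0.867, 0.498, 0.0, 0.0]
contact_force: [-0.2, -0.7, -0.9]
width: 0.0853
grasp_force: 0.0
```

```bash
cat >> h.py <<'E'
from scipy.spatial.transform import Rotation as Ro
def phi():
    s=sense(); x=Ro.from_quat(s["ee_rot"]).as_matrix()[:,0]; return np.degrees(np.arctan2(x[1],x[0]))
def goto(tgt,ph):
    s=sense(); M=Ro.from_quat(s["ee_rot"]); d=M.inv().apply(np.array(tgt)-s["tcp_pos"])*1000
    a=np.radians(ph); G=Ro.from_matrix([[np.cos(a),np.sin(a),0],[np.sin(a),-np.cos(a),0],[0,0,-1]])
    print("off",d.round(1),"rot",(M.inv()*G).as_rotvec(degrees=True).round(1)); st()
def st():
    s=sense(); print("t",round(s["clock"],2),"tcp",(s["tcp_pos"]*1000).round(1),"phi",phi().round(1),"j6",np.degrees(s["joints"][5]).round(1),"F",np.round(s["contact_force"],2),"M",np.round(s["moment"],3),"w",round(s["width"]*1000,1),"g",round(s["grasp_force"],1))
E
python3 -c "
from h import *
goto([.508,.119,.25],92.5)"
```

```text
off [354.4 -20.5   0.5] rot [  0.    0.  -32.7]
t 3.03 tcp [ 347.3 -197.6  250.5] phi 59.8 j6 -6.1 F [-0.2  -0.73 -0.88] M [-0.007 -0.019  0.032] w 85.3 g 0.0
```

Request:
{"fn": "arm_command", "kwargs": {
  "steps": [
    {"offset": [37, -2, 0], "delta_rot": [0, 0, -4]},
    {"offset": [74, -4, 0], "delta_rot": [0, 0, -8]},
    {"offset": [111, -6, 0], "delta_rot": [0, 0, -12]},
    {"offset": [148, -8, 0], "delta_rot": [0, 0, -16]},
    {"offset": [185, -10, 0], "delta_rot": [0, 0, -20]},
    {"offset": [222, -12, 0], "delta_rot": [0, 0, -24]},
    {"offset": [260, -15, 0], "delta_rot": [0, 0, -28]},
    {"offset": [297, -17, 0], "delta_rot": [0, 0, -32]},
    {"offset": [330, -19, 0], "delta_rot": [0, 0, -32.7]},
    {"offset": [354, -20.5, 0], "delta_rot": [0, 0, -32.7]}
  ]
}}

```text
clock: 3.87
tcp_pos: [0.5092, 0.119, 0.2503]
ee_rot: [0.692, 0.722, 0.0, 0.0]
contact_force: [0.9, -0.6, -0.2]
width: 0.0859
grasp_force: 0.0
```

```bash
python3 -c "
from h import *
goto([.508,.119,.116],92.5)"
```

```text
off [  0.   -1.3 134.3] rot [ 0.  -0.  -0.1]
t 3.87 tcp [509.2 119.  250.3] phi 92.4 j6 5.6 F [ 0.94 -0.56 -0.18] M [-0.015  0.052 -0.017] w 85.9 g 0.0
```

Request:
{"fn": "arm_command", "kwargs": {
  "steps": [
    {"offset": [0, -0.5, 20], "delta_rot": [0, 0, 0]},
    {"offset": [0, -0.5, 40], "delta_rot": [0, 0, 0]},
    {"offset": [0, -0.5, 60], "delta_rot": [0, 0, 0]},
    {"offset": [0, -0.5, 80], "delta_rot": [0, 0, 0]},
    {"offset": [0, -0.5, 100], "delta_rot": [0, 0, 0]},
    {"offset": [0, -0.5, 115], "delta_rot": [0, 0, 0]},
    {"offset": [0, -0.5, 126], "delta_rot": [0, 0, 0]},
    {"offset": [0, -0.5, 133], "delta_rot": [0, 0, 0]},
    {"offset": [0, -0.5, 134], "delta_rot": [0, 0, 0]},
    {"offset": [0, -0.5, 134], "delta_rot": [0, 0, 0]}
  ]
}}

```text
clock: 4.7
tcp_pos: [0.5081, 0.1164, 0.1165]
ee_rot: [0.693, 0.721, 0.0, 0.0]
contact_force: [0.2, -0.1, 0.8]
width: 0.0856
grasp_force: 0.0
```

Request:
{"fn": "arm_command", "kwargs": {
  "jaw": 1,
  "steps": [
    {"offset": [0, 0, 0], "delta_rot": [0, 0, 0]},
    {"offset": [0, 0, 0], "delta_rot": [0, 0, 0]},
    {"offset": [0, 0, 0], "delta_rot": [0, 0, 0]},
    {"offset": [0, 0, 0], "delta_rot": [0, 0, 0]},
    {"offset": [0, 0, 0], "delta_rot": [0, 0, 0]},
    {"offset": [0, 0, 0], "delta_rot": [0, 0, 0]},
    {"offset": [0, 0, 0], "delta_rot": [0, 0, 0]},
    {"offset": [0, 0, 0], "delta_rot": [0, 0, 0]},
    {"offset": [0, 0, 0], "delta_rot": [0, 0, 0]},
    {"offset": [0, 0, 0], "delta_rot": [0, 0, 0]}
  ]
}}

```text
clock: 5.53
tcp_pos: [0.5081, 0.1164, 0.1167]
ee_rot: [0.693, 0.721, 0.0, 0.0]
contact_force: [-1.5, 0.1, 6.0]
width: 0.0232
grasp_force: 59.0
```

```bash
python3 -c "
from h import *
st()"
```

```text
t 5.53 tcp [508.1 116.4 116.7] phi 92.3 j6 5.5 F [-1.48  0.06  5.95] M [ 0.     0.247 -0.011] w 23.2 g 59.0
```

Request:
{"fn": "arm_command", "kwargs": {
  "steps": [
    {"offset": [0, 0, -5], "delta_rot": [0, 0, 0]},
    {"offset": [0, 0, -15], "delta_rot": [0, 0, 0]},
    {"offset": [0, 0, -30], "delta_rot": [0, 0, 0]},
    {"offset": [0, 0, -50], "delta_rot": [0, 0, 0]},
    {"offset": [0, 0, -70], "delta_rot": [0, 0, 0]},
    {"offset": [0, 0, -90], "delta_rot": [0, 0, 0]},
    {"offset": [0, 0, -110], "delta_rot": [0, 0, 0]},
    {"offset": [0, 0, -125], "delta_rot": [0, 0, 0]},
    {"offset": [0, 0, -130], "delta_rot": [0, 0, 0]},
    {"offset": [0, 0, -130], "delta_rot": [0, 0, 0]}
  ]
}}

```text
clock: 6.37
tcp_pos: [0.5083, 0.1164, 0.2477]
ee_rot: [0.693, 0.721, 0.001, 0.001]
contact_force: [-0.3, 0.1, -1.5]
width: 0.0235
grasp_force: 58.8
```

```bash
python3 - <<'E'
from h import *
st(); p=get_image("side"); s=sense(); P=s["tcp_pos"]
u,v=proj(p,P-[0,0,.08]); print(u,v, [(d["centre"],d["score"]) for d in landmark_of(p,"driver_tip")][:3], proj(p,P-[0,0,.111]))
u,v=int(u),int(v); c=p["image"][v-60:v+50,u-50:u+50]; save("d.png",cv2.resize(c,None,fx=5,fy=5,interpolation=cv2.INTER_CUBIC)); print(u,v)
E
```

```text
t 6.37 tcp [508.3 116.4 247.7] phi 92.3 j6 5.5 F [-0.25  0.15 -1.51] M [ 0.019 -0.039 -0.026] w 23.5 g 58.8
290.55020855434617 224.9179911360445 [([289.6, 237.2], 0.95), ([313.4, 259.7], 0.87), ([318.2, 326.8], 0.59)] [290.99715248 237.10480495]
290 224
```

View pics/d.png

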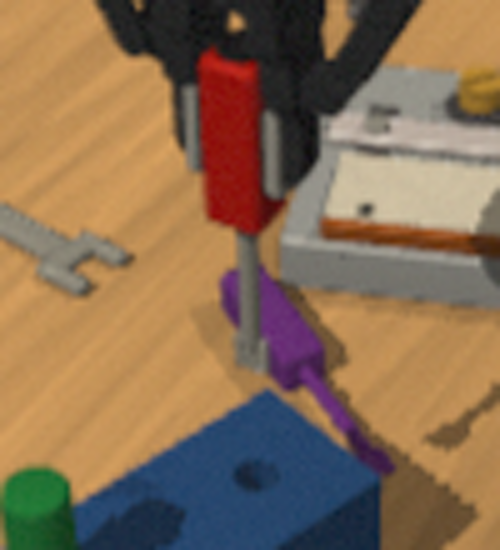

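```bash
python3 - <<'E'
from h import *
for n in("side","side","top"):
    p=get_image(n); C=cloud(p); s=sense(); P=s["tcp_pos"]; D=C-P
    for lo,hi,nm in((-.115,-.097,"blade"),(-.094,-.042,"shank"),(-.034,-.022,"handle")):
        m=(p["z_map"]>0)&(abs(D[...,0])<.02)&(abs(D[...,1])<.02)&(D[...,2]>lo)&(D[...,2]<hi); q=D[m]*1000
        if len(q)>4: print(n,nm,len(q),"mean",q.mean(0).round(1),"min",q.min(0).round(1),"max",q.max(0).round(1))
    V,U=np.where((p["z_map"]>0)&(abs(D[...,0])<.02)&(abs(D[...,1])<.02)&(D[...,2]>-.094)&(D[...,2]<-.042))
    if n=="side":
        for zz in (-.06,-.08,-.1,-.108):
            u,v=proj(p,P+[0,.0025,zz]); v=int(round(v)); d=p["z_map"][v,int(u)-10:int(u)+11]; print(zz,round(u,1),v,d.round(3))
E
```

```text
side blade 34 mean [   0.2    3.9 -104.7] min [  -7.     2.6 -111.9] max [  7.1   5.4 -97.1]
side shank 87 mean [ -1.2   5.3 -68.8] min [ -4.4  -0.7 -93.1] max [  3.2   7.6 -42.3]
side handle 77 mean [ -3.8  11.8 -27.9] min [-12.9  -6.5 -33.7] max [  9.7  16.1 -22.4]
-0.06 289.8 218 [1.035 1.038 1.034 1.035 1.034 1.034 1.037 0.999 1.002 0.747 0.748 0.747
 0.746 1.001 1.036 1.04  1.034 1.02  1.017 1.019 1.016]
-0.08 290.1 226 [1.012 1.011 1.012 1.013 1.004 0.999 0.995 0.986 0.76  0.758 0.758 0.761
 0.977 0.978 0.977 0.98  0.977 0.979 0.983 1.014 1.013]
-0.1 290.4 234 [0.991 0.992 0.988 0.988 0.992 0.992 0.993 0.778 0.775 0.772 0.769 0.771
 0.771 0.77  0.956 0.959 0.957 0.958 0.953 0.955 0.959]
-0.108 290.5 237 [0.979 0.983 0.979 0.983 0.    0.983 0.981 0.783 0.78  0.779 0.78  0.778
 0.776 0.776 0.962 0.956 0.952 0.954 0.956 0.96  0.956]
side blade 34 mean [   0.2    3.7 -105.2] min [  -6.6    1.8 -112.8] max [  7.4   6.1 -97.2]
side shank 91 mean [ -1.5   5.4 -68.9] min [ -4.7  -0.8 -93.1] max [  3.3   8.3 -43.2]
side handle 77 mean [ -3.8  11.9 -27.6] min [-12.9  -5.4 -33.6] max [  9.8  16.2 -22. ]
-0.06 289.8 218 [1.035 1.034 1.034 1.038 1.037 1.037 1.036 0.999 0.999 0.749 0.749 0.748
 0.746 1.002 1.04  1.035 1.038 1.019 1.02  1.018 1.017]
-0.08 290.1 226 [1.011 1.013 1.012 1.009 1.006 1.    0.993 0.985 0.761 0.758 0.757 0.761
 0.76  0.975 0.977 0.979 0.981 0.974 0.976 1.016 1.013]
-0.1 290.4 234 [0.988 0.987 0.989 0.989 0.992 0.99  0.99  0.779 0.774 0.772 0.772 0.771
 0.772 0.771 0.956 0.956 0.953 0.953 0.957 0.954 0.958]
-0.108 290.5 237 [0.983 0.983 0.982 0.984 0.979 0.979 0.983 0.785 0.783 0.784 0.78  0.778
 0.777 0.776 0.96  0.955 0.956 0.951 0.955 0.957 0.96 ]
top blade 5 mean [  -1.     0.5 -101.4] min [  -6.9   -0.3 -103.7] max [  5.8   0.9 -98. ]
```

The driver hangs straight with its blade along world x (that is, tool y). The tip is about 2.3 mm along tool x from the TCP and 112 mm below it. I move it over the screw.

Request:
{"fn": "arm_command", "kwargs": {
  "steps": [
    {"offset": [-20, 3, 0], "delta_rot": [0, 0, -6.5]},
    {"offset": [-55, 9, 0], "delta_rot": [0, 0, -13]},
    {"offset": [-93, 15, 0], "delta_rot": [0, 0, -19.5]},
    {"offset": [-131, 21, 0], "delta_rot": [0, 0, -26]},
    {"offset": [-169, 27, 0], "delta_rot": [0, 0, -32.5]},
    {"offset": [-207, 33, 0], "delta_rot": [0, 0, -39]},
    {"offset": [-245, 39, 0], "delta_rot": [0, 0, -45.5]},
    {"offset": [-280, 44, 0], "delta_rot": [0, 0, -52]},
    {"offset": [-310, 49, 0], "delta_rot": [0, 0, -58.5]},
    {"offset": [-323, 51, 0], "delta_rot": [0, 0, -65]}
  ]
}}

```text
clock: 7.45
tcp_pos: [0.5717, -0.2079, 0.2452]
ee_rot: [0.195, 0.981, -0.0, -0.0]
contact_force: [-0.4, 0.3, -0.8]
width: 0.0233
grasp_force: 58.8
```

```bash
python3 -c "
from h import *
goto([.5721,-.2044,.182],177)"
```

```text
off [ 0.9  3.4 63.2] rot [ -0.   -0.1 -19.5]
t 7.45 tcp [ 571.7 -207.9  245.2] phi 157.5 j6 -91.8 F [-0.44  0.29 -0.77] M [0.017 0.015 0.01 ] w 23.3 g 58.8
```

Request:
{"fn": "arm_command", "kwargs": {
  "steps": [
    {"offset": [0, 0, 5], "delta_rot": [0, 0, -5]},
    {"offset": [0, 0, 15], "delta_rot": [0, 0, -10]},
    {"offset": [0, 0, 28], "delta_rot": [0, 0, -15]},
    {"offset": [0, 0, 42], "delta_rot": [0, 0, -19.7]},
    {"offset": [0, 0, 54], "delta_rot": [0, 0, -19.7]},
    {"offset": [0, 0, 61], "delta_rot": [0, 0, -19.7]},
    {"offset": [0, 0, 64], "delta_rot": [0, 0, -19.7]},
    {"offset": [0, 0, 65], "delta_rot": [0, 0, -19.7]},
    {"offset": [0, 0, 65], "delta_rot": [0, 0, -19.7]},
    {"offset": [0, 0, 65], "delta_rot": [0, 0, -19.7]}
  ]
}}

```text
clock: 8.28
tcp_pos: [0.5721, -0.2044, 0.1819]
ee_rot: [0.027, 1.0, -0.0, 0.0]
contact_force: [-0.5, -0.1, -0.9]
width: 0.0232
grasp_force: 58.8
```

```bash
python3 - <<'E'
from h import *
goto([.5721,-.2044,.182],177); p=get_image("side"); C=cloud(p); P=sense()["tcp_pos"]; D=(C-P)*1000
for lo,hi,nm in((-115,-97,"blade"),(-94,-42,"shank")):
    m=(p["z_map"]>0)&(abs(D[...,0])<20)&(abs(D[...,1])<20)&(D[...,2]>lo)&(D[...,2]<hi); q=D[m]; print(nm,len(q),q.mean(0).round(1),q.min(0).round(1),q.max(0).round(1))
u,v=proj(p,P-[0,0,.11]);u,v=int(u),int(v);save("e.png",cv2.resize(p["image"][v-40:v+40,u-50:u+50],None,fx=6,fy=6,interpolation=2))
q=get_image("top");u,v=map(int,proj(q,P-[0,0,.11]))
E
```

```text
off [-0.   0.  -0.1] rot [-0.   0.1 -0.1]
t 8.28 tcp [ 572.1 -204.4  181.9] phi 176.9 j6 -111.0 F [-0.49 -0.14 -0.93] M [ 0.058 -0.025 -0.029] w 23.2 g 58.8
blade 19 [  -2.1    3.5 -104.9] [  -5.1   -3.7 -112.9] [  1.4  10.8 -97.7]
shank 53 [ -2.6   4.4 -66.5] [ -5.7  -0.7 -91. ] [  2.    7.5 -42.3]
```

View pics/e.png

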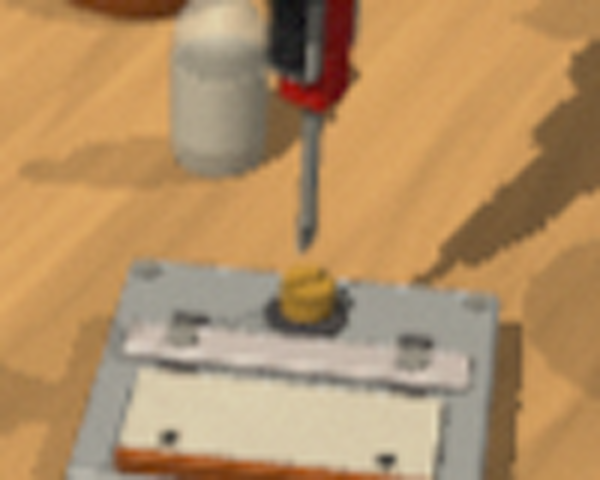

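Blade hovers directly over the screw head. The slot shows as a dark line rising to the right, roughly 60–65° world, so it lies clockwise of the blade's current 87°. I press lightly, then sweep clockwise.

Request:
{"fn": "arm_command", "kwargs": {
  "steps": [
    {"offset": [0, 0, 5], "delta_rot": [0, 0, 0]},
    {"offset": [0, 0, 10], "delta_rot": [0, 0, 0]},
    {"offset": [0, 0, 14], "delta_rot": [0, 0, 0]},
    {"offset": [0, 0, 16], "delta_rot": [0, 0, 0]},
    {"offset": [0, 0, 18], "delta_rot": [0, 0, 0]},
    {"offset": [0, 0, 19], "delta_rot": [0, 0, 0]},
    {"offset": [0, 0, 20], "delta_rot": [0, 0, 0]},
    {"offset": [0, 0, 21], "delta_rot": [0, 0, 0]},
    {"offset": [0, 0, 21], "delta_rot": [0, 0, 0]},
    {"offset": [0, 0, 21], "delta_rot": [0, 0, 0]}
  ]
}}

```text
clock: 9.22
tcp_pos: [0.5718, -0.2043, 0.1605]
ee_rot: [0.026, 1.0, -0.0, 0.0]
contact_force: [0.2, 1.0, 2.5]
width: 0.0231
grasp_force: 59.3
```

```bash
python3 -c "
from h import *
st()"
```

```text
t 9.22 tcp [ 571.8 -204.3  160.5] phi 177.0 j6 -111.0 F [0.25 1.02 2.47] M [ 0.163  0.26  -0.03 ] w 23.1 g 59.3
```

Request:
{"fn": "arm_command", "kwargs": {
  "steps": [
    {"offset": [0, -0.1, 1], "delta_rot": [0, 0, 2]},
    {"offset": [0, -0.2, 1], "delta_rot": [0, 0, 4]},
    {"offset": [0, -0.2, 1], "delta_rot": [0, 0, 6]},
    {"offset": [0, -0.3, 1], "delta_rot": [0, 0, 8]},
    {"offset": [0, -0.4, 1], "delta_rot": [0, 0, 10]},
    {"offset": [0.1, -0.5, 1], "delta_rot": [0, 0, 12]},
    {"offset": [0.1, -0.6, 1], "delta_rot": [0, 0, 14]},
    {"offset": [0.1, -0.6, 1], "delta_rot": [0, 0, 16]},
    {"offset": [0.1, -0.7, 1], "delta_rot": [0, 0, 18]},
    {"offset": [0.1, -0.8, 1], "delta_rot": [0, 0, 20]}
  ]
}}

```text
clock: 10.05
tcp_pos: [0.5718, -0.2052, 0.1596]
ee_rot: [0.2, 0.98, -0.0, 0.0]
contact_force: [-2.2, 0.2, 2.8]
width: 0.0235
grasp_force: 59.4
```

```bash
python3 -c "
from h import *
st()"
```

```text
t 10.05 tcp [ 571.8 -205.2  159.6] phi 156.9 j6 -91.0 F [-2.2   0.17  2.81] M [ 0.039  0.252 -0.035] w 23.5 g 59.4
```

Request:
{"fn": "arm_command", "kwargs": {
  "steps": [
    {"offset": [0, -0.1, 0], "delta_rot": [0, 0, 2]},
    {"offset": [0, -0.2, 0], "delta_rot": [0, 0, 4]},
    {"offset": [0, -0.2, 0], "delta_rot": [0, 0, 6]},
    {"offset": [0, -0.3, 0], "delta_rot": [0, 0, 8]},
    {"offset": [0, -0.4, 0], "delta_rot": [0, 0, 10]},
    {"offset": [0.1, -0.5, 0], "delta_rot": [0, 0, 12]},
    {"offset": [0.1, -0.6, 0], "delta_rot": [0, 0, 14]},
    {"offset": [0.1, -0.6, 0], "delta_rot": [0, 0, 16]},
    {"offset": [0.1, -0.6, 0], "delta_rot": [0, 0, 16]},
    {"offset": [0.1, -0.6, 0], "delta_rot": [0, 0, 16]}
  ]
}}

```text
clock: 10.88
tcp_pos: [0.5713, -0.2057, 0.1592]
ee_rot: [0.333, 0.943, -0.0, 0.0]
contact_force: [-0.4, -0.7, -0.2]
width: 0.0233
grasp_force: 58.9
```

```bash
python3 -c "
from h import *
st()"
```

```text
t 10.88 tcp [ 571.3 -205.7  159.2] phi 141.0 j6 -75.2 F [-0.36 -0.67 -0.2 ] M [0.028 0.007 0.036] w 23.3 g 58.9
```

Dropped into the slot: the force fell to near zero with the tip at slot-floor depth. I seat it about 1.5 mm deeper and turn.

Request:
{"fn": "arm_command", "kwargs": {
  "steps": [
    {"offset": [0, 0, 0.7], "delta_rot": [0, 0, 0]},
    {"offset": [0, 0, 1.5], "delta_rot": [0, 0, 0]},
    {"offset": [0, -0.2, 1.5], "delta_rot": [0, 0, 4]},
    {"offset": [0, -0.3, 1.5], "delta_rot": [0, 0, 8]},
    {"offset": [0.1, -0.5, 1.5], "delta_rot": [0, 0, 12]},
    {"offset": [0.1, -0.6, 1.5], "delta_rot": [0, 0, 16]},
    {"offset": [0.1, -0.8, 1.5], "delta_rot": [0, 0, 20]},
    {"offset": [0.2, -0.9, 1.5], "delta_rot": [0, 0, 24]},
    {"offset": [0.3, -1.1, 1.5], "delta_rot": [0, 0, 28]},
    {"offset": [0.3, -1.1, 1.5], "delta_rot": [0, 0, 28]}
  ]
}}

```text
clock: 11.72
tcp_pos: [0.5708, -0.2065, 0.1581]
ee_rot: [0.553, 0.833, 0.0, 0.001]
contact_force: [1.4, -1.1, 0.1]
width: 0.0232
grasp_force: 59.1
```

```bash
python3 -c "
from h import *
st()"
```

```text
t 11.72 tcp [ 570.8 -206.5  158.1] phi 112.8 j6 -47.1 F [ 1.4  -1.07  0.13] M [-0.257 -0.255  0.002] w 23.2 g 59.1
```

Request:
{"fn": "arm_command", "kwargs": {
  "steps": [
    {"offset": [0, 0, 0.5], "delta_rot": [0, 0, 0]},
    {"offset": [0, 0, 1], "delta_rot": [0, 0, 0]},
    {"offset": [0, 0, 1.5], "delta_rot": [0, 0, 0]},
    {"offset": [0, 0, 1.5], "delta_rot": [0, 0, 1]},
    {"offset": [0, 0, 1.5], "delta_rot": [0, 0, 2]},
    {"offset": [0, 0, 1.5], "delta_rot": [0, 0, 3]},
    {"offset": [0, 0, 1.5], "delta_rot": [0, 0, 3]},
    {"offset": [0, 0, 1.5], "delta_rot": [0, 0, 3]},
    {"offset": [0, 0, 1.5], "delta_rot": [0, 0, 3]},
    {"offset": [0, 0, 1.5], "delta_rot": [0, 0, 3]}
  ]
}}

```text
clock: 12.55
tcp_pos: [0.5705, -0.2064, 0.1564]
ee_rot: [0.574, 0.819, 0.0, 0.0]
contact_force: [3.0, -2.5, 2.2]
width: 0.0232
grasp_force: 59.2
```

```bash
python3 - <<'E'
from h import *
st(); p=get_image("side");st();P=sense()["tcp_pos"];u,v=map(int,proj(p,P-[0,0,.11]));print(u,v)
a=cv2.imread("pics/e.png"); b=cv2.resize(p["image"][v-40:v+40,u-50:u+50],None,fx=6,fy=6,interpolation=2); save("f.png",b)
E
```

```text
t 12.55 tcp [ 570.5 -206.4  156.4] phi 110.0 j6 -44.3 F [ 3.01 -2.54  2.22] M [-0.519 -0.669  0.015] w 23.2 g 59.2
t 12.6 tcp [ 570.5 -206.3  156.4] phi 110.0 j6 -44.3 F [ 2.99 -1.95  1.79] M [-0.56  -0.64   0.025] w 23.0 g 59.2
335 180
```

View pics/f.png

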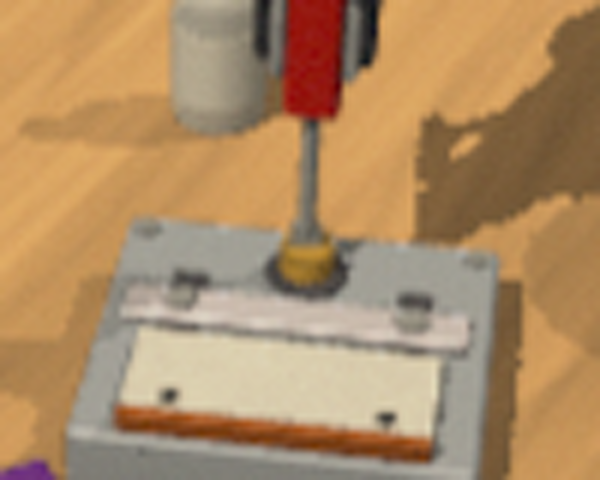

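Driver is seated in the screw and the bar has advanced toward the plate. I trim out the small lateral force and approach the stop in small turns.

Request:
{"fn": "arm_command", "kwargs": {
  "steps": [
    {"offset": [-0.3, 0.2, 0], "delta_rot": [0, 0, 0]},
    {"offset": [-0.6, 0.3, 0], "delta_rot": [0, 0, 0]},
    {"offset": [-0.6, 0.3, 0], "delta_rot": [0, 0, 1]},
    {"offset": [-0.6, 0.2, 0], "delta_rot": [0, 0, 2]},
    {"offset": [-0.6, 0.2, 0], "delta_rot": [0, 0, 3]},
    {"offset": [-0.6, 0.2, 0], "delta_rot": [0, 0, 4]},
    {"offset": [-0.6, 0.2, 0], "delta_rot": [0, 0, 4]},
    {"offset": [-0.6, 0.2, 0], "delta_rot": [0, 0, 4]},
    {"offset": [-0.6, 0.2, 0], "delta_rot": [0, 0, 4]},
    {"offset": [-0.6, 0.2, 0], "delta_rot": [0, 0, 4]}
  ]
}}

```text
clock: 13.43
tcp_pos: [0.5707, -0.2068, 0.1562]
ee_rot: [0.602, 0.799, -0.0, -0.0]
contact_force: [1.5, -1.6, 2.9]
width: 0.0233
grasp_force: 59.2
```

```bash
python3 -c "
from h import *
st()"
```

```text
t 13.43 tcp [ 570.7 -206.8  156.2] phi 106.0 j6 -40.3 F [ 1.45 -1.65  2.87] M [-0.378 -0.414  0.059] w 23.3 g 59.2
```

Request:
{"fn": "arm_command", "kwargs": {
  "steps": [
    {"offset": [-0.2, 0.1, 0], "delta_rot": [0, 0, 0]},
    {"offset": [-0.5, 0.2, 0], "delta_rot": [0, 0, 0]},
    {"offset": [-0.5, 0.1, 0], "delta_rot": [0, 0, 1]},
    {"offset": [-0.5, 0.1, 0], "delta_rot": [0, 0, 2]},
    {"offset": [-0.5, 0.1, 0], "delta_rot": [0, 0, 3]},
    {"offset": [-0.5, 0, 0], "delta_rot": [0, 0, 4]},
    {"offset": [-0.5, 0, 0], "delta_rot": [0, 0, 4]},
    {"offset": [-0.5, 0, 0], "delta_rot": [0, 0, 4]},
    {"offset": [-0.5, 0, 0], "delta_rot": [0, 0, 4]},
    {"offset": [-0.5, 0, 0], "delta_rot": [0, 0, 4]}
  ]
}}

```text
clock: 14.27
tcp_pos: [0.5708, -0.2072, 0.1563]
ee_rot: [0.629, 0.777, -0.0, -0.0]
contact_force: [1.1, 0.9, 1.7]
width: 0.0234
grasp_force: 59.3
```

```bash
python3 -c "
from h import *
for i in range(3): st();get_image('top')"
```

```text
t 14.27 tcp [ 570.8 -207.2  156.3] phi 102.0 j6 -36.3 F [1.15 0.94 1.73] M [-0.006 -0.12  -0.012] w 23.4 g 59.3
t 14.32 tcp [ 570.8 -207.2  156.3] phi 102.0 j6 -36.3 F [0.35 0.03 1.73] M [-0.012 -0.093  0.09 ] w 23.9 g 59.3
t 14.37 tcp [ 570.9 -207.3  156.3] phi 102.0 j6 -36.3 F [ 0.85 -1.51  1.92] M [ 0.033 -0.16   0.052] w 23.2 g 59.3
```

Request:
{"fn": "arm_command", "kwargs": {
  "steps": [
    {"offset": [0, 0, 0], "delta_rot": [0, 0, 0.5]},
    {"offset": [0, 0, 0], "delta_rot": [0, 0, 1]},
    {"offset": [0, -0.1, 0], "delta_rot": [0, 0, 1.5]},
    {"offset": [0, -0.1, 0], "delta_rot": [0, 0, 2]},
    {"offset": [0, -0.1, 0], "delta_rot": [0, 0, 2.5]},
    {"offset": [0, -0.1, 0], "delta_rot": [0, 0, 3]},
    {"offset": [0, -0.1, 0], "delta_rot": [0, 0, 3]},
    {"offset": [0, -0.1, 0], "delta_rot": [0, 0, 3]},
    {"offset": [0, -0.1, 0], "delta_rot": [0, 0, 3]},
    {"offset": [0, -0.1, 0], "delta_rot": [0, 0, 3]}
  ]
}}

```text
clock: 15.25
tcp_pos: [0.5708, -0.2073, 0.1563]
ee_rot: [0.65, 0.76, 0.0, 0.0]
contact_force: [0.2, -0.1, 2.5]
width: 0.0235
grasp_force: 59.3
```

```bash
cat >> h.py <<'E'
def avg(n=6):
    A=[]
    for i in range(n):
        s=sense(); A.append(np.r_[s["contact_force"],s["moment"]]); get_image("top")
    st(); print("avg",np.mean(A,0).round(3),"Mz sd",np.std([a[5] for a in A]).round(3))
E
python3 -c "
from h import *
avg()"
```

```text
t 15.55 tcp [ 570.8 -207.3  156.3] phi 99.0 j6 -33.3 F [-0.74 -0.3   1.01] M [ 0.029 -0.085  0.046] w 23.3 g 59.3
avg [ 0.521  0.174  2.186  0.009 -0.1    0.029] Mz sd 0.025
```

Request:
{"fn": "arm_command", "kwargs": {
  "steps": [
    {"offset": [0, 0, 0], "delta_rot": [0, 0, 0.5]},
    {"offset": [0, 0, 0], "delta_rot": [0, 0, 1]},
    {"offset": [0, -0.1, 0], "delta_rot": [0, 0, 1.5]},
    {"offset": [0, -0.1, 0], "delta_rot": [0, 0, 2]},
    {"offset": [0, -0.1, 0], "delta_rot": [0, 0, 2.5]},
    {"offset": [0, -0.1, 0], "delta_rot": [0, 0, 3]},
    {"offset": [0, -0.1, 0], "delta_rot": [0, 0, 3]},
    {"offset": [0, -0.1, 0], "delta_rot": [0, 0, 3]},
    {"offset": [0, -0.1, 0], "delta_rot": [0, 0, 3]},
    {"offset": [0, -0.1, 0], "delta_rot": [0, 0, 3]}
  ]
}}

```text
clock: 16.38
tcp_pos: [0.5707, -0.2073, 0.1563]
ee_rot: [0.669, 0.743, 0.0, 0.0]
contact_force: [0.7, 0.2, 1.6]
width: 0.0235
grasp_force: 59.3
```

```bash
python3 -c "
from h import *
avg()"
```

```text
t 16.68 tcp [ 570.7 -207.3  156.3] phi 96.0 j6 -30.3 F [ 0.92 -0.1   2.51] M [-0.027 -0.157  0.062] w 23.0 g 59.3
avg [ 0.761  0.214  2.178 -0.018 -0.117  0.06 ] Mz sd 0.019
```

Request:
{"fn": "arm_command", "kwargs": {
  "steps": [
    {"offset": [0, 0, 0], "delta_rot": [0, 0, 0.5]},
    {"offset": [0, 0, 0], "delta_rot": [0, 0, 1]},
    {"offset": [0, 0, 0], "delta_rot": [0, 0, 1.5]},
    {"offset": [0, -0.1, 0], "delta_rot": [0, 0, 2]},
    {"offset": [0, -0.1, 0], "delta_rot": [0, 0, 2]},
    {"offset": [0, -0.1, 0], "delta_rot": [0, 0, 2]},
    {"offset": [0, -0.1, 0], "delta_rot": [0, 0, 2]},
    {"offset": [0, -0.1, 0], "delta_rot": [0, 0, 2]},
    {"offset": [0, -0.1, 0], "delta_rot": [0, 0, 2]},
    {"offset": [0, -0.1, 0], "delta_rot": [0, 0, 2]}
  ]
}}

```text
clock: 17.52
tcp_pos: [0.5706, -0.2073, 0.1563]
ee_rot: [0.682, 0.731, 0.0, 0.0]
contact_force: [0.7, 0.7, 1.4]
width: 0.023
grasp_force: 59.3
```

```bash
python3 -c "
from h import *
avg()"
```

```text
t 17.82 tcp [ 570.6 -207.3  156.3] phi 94.0 j6 -28.3 F [ 0.36 -0.58  1.63] M [-0.054 -0.232  0.062] w 23.3 g 59.3
avg [ 0.816  0.056  2.131 -0.051 -0.193  0.034] Mz sd 0.016
```

Request:
{"fn": "arm_command", "kwargs": {
  "steps": [
    {"offset": [0, 0, 0], "delta_rot": [0, 0, 0.5]},
    {"offset": [0, 0, 0], "delta_rot": [0, 0, 1]},
    {"offset": [0, -0.1, 0], "delta_rot": [0, 0, 1.5]},
    {"offset": [0, -0.1, 0], "delta_rot": [0, 0, 2]},
    {"offset": [0, -0.1, 0], "delta_rot": [0, 0, 2.5]},
    {"offset": [0, -0.1, 0], "delta_rot": [0, 0, 3]},
    {"offset": [0, -0.1, 0], "delta_rot": [0, 0, 3]},
    {"offset": [0, -0.1, 0], "delta_rot": [0, 0, 3]},
    {"offset": [0, -0.1, 0], "delta_rot": [0, 0, 3]},
    {"offset": [0, -0.1, 0], "delta_rot": [0, 0, 3]}
  ]
}}

```text
clock: 18.65
tcp_pos: [0.5705, -0.2073, 0.1563]
ee_rot: [0.701, 0.713, 0.0, 0.0]
contact_force: [1.0, -0.0, 1.5]
width: 0.0234
grasp_force: 59.3
```

```bash
python3 -c "
from h import *
avg()"
```

```text
t 18.95 tcp [ 570.5 -207.3  156.3] phi 91.0 j6 -25.4 F [ 0.94 -0.18  1.97] M [-0.18  -0.255  0.037] w 23.4 g 59.3
avg [ 0.73  -0.119  1.799 -0.097 -0.264  0.033] Mz sd 0.032
```

Request:
{"fn": "arm_command", "kwargs": {
  "steps": [
    {"offset": [0, 0, 0], "delta_rot": [0, 0, 0.5]},
    {"offset": [0, 0, 0], "delta_rot": [0, 0, 1]},
    {"offset": [0, -0.1, 0], "delta_rot": [0, 0, 1.5]},
    {"offset": [0, -0.1, 0], "delta_rot": [0, 0, 2]},
    {"offset": [0, -0.1, 0], "delta_rot": [0, 0, 2.5]},
    {"offset": [0, -0.1, 0], "delta_rot": [0, 0, 3]},
    {"offset": [0, -0.1, 0], "delta_rot": [0, 0, 3]},
    {"offset": [0, -0.1, 0], "delta_rot": [0, 0, 3]},
    {"offset": [0, -0.1, 0], "delta_rot": [0, 0, 3]},
    {"offset": [0, -0.1, 0], "delta_rot": [0, 0, 3]}
  ]
}}

```text
clock: 19.78
tcp_pos: [0.5704, -0.2073, 0.1563]
ee_rot: [0.719, 0.695, 0.0, 0.0]
contact_force: [1.5, -0.3, 2.7]
width: 0.0234
grasp_force: 59.2
```

```bash
python3 -c "
from h import *
avg()"
```

```text
t 20.08 tcp [ 570.4 -207.3  156.3] phi 88.0 j6 -22.4 F [ 2.05 -1.2   0.99] M [-0.17  -0.311  0.041] w 23.4 g 59.2
avg [ 1.022 -0.308  2.079 -0.153 -0.278  0.034] Mz sd 0.017
```

Request:
{"fn": "arm_command", "kwargs": {
  "steps": [
    {"offset": [0, 0, 0], "delta_rot": [0, 0, 0.5]},
    {"offset": [0, 0, 0], "delta_rot": [0, 0, 1]},
    {"offset": [0, 0, 0], "delta_rot": [0, 0, 1.5]},
    {"offset": [0, 0, 0], "delta_rot": [0, 0, 2]},
    {"offset": [0, 0, 0], "delta_rot": [0, 0, 2.5]},
    {"offset": [0, 0, 0], "delta_rot": [0, 0, 3]},
    {"offset": [0, 0, 0], "delta_rot": [0, 0, 3]},
    {"offset": [0, 0, 0], "delta_rot": [0, 0, 3]},
    {"offset": [0, 0, 0], "delta_rot": [0, 0, 3]},
    {"offset": [0, 0, 0], "delta_rot": [0, 0, 3]}
  ]
}}

```text
clock: 20.92
tcp_pos: [0.5704, -0.2073, 0.1563]
ee_rot: [0.737, 0.676, -0.0, -0.0]
contact_force: [1.4, -0.8, 1.7]
width: 0.0231
grasp_force: 59.2
```

```bash
python3 -c "
from h import *
avg()"
```

```text
t 21.22 tcp [ 570.4 -207.3  156.3] phi 85.0 j6 -19.4 F [ 0.36 -0.59  1.91] M [-0.133 -0.216  0.028] w 23.4 g 59.2
avg [ 0.912 -0.765  2.159 -0.185 -0.202  0.031] Mz sd 0.015
```

Request:
{"fn": "arm_command", "kwargs": {
  "steps": [
    {"offset": [0, 0, 0], "delta_rot": [0, 0, 0.5]},
    {"offset": [0, 0, 0], "delta_rot": [0, 0, 1]},
    {"offset": [0, 0, 0], "delta_rot": [0, 0, 1.5]},
    {"offset": [0, 0, 0], "delta_rot": [0, 0, 2]},
    {"offset": [0, 0, 0], "delta_rot": [0, 0, 2.5]},
    {"offset": [0, 0, 0], "delta_rot": [0, 0, 3]},
    {"offset": [0, 0, 0], "delta_rot": [0, 0, 3]},
    {"offset": [0, 0, 0], "delta_rot": [0, 0, 3]},
    {"offset": [0, 0, 0], "delta_rot": [0, 0, 3]},
    {"offset": [0, 0, 0], "delta_rot": [0, 0, 3]}
  ]
}}

```text
clock: 22.05
tcp_pos: [0.5704, -0.2073, 0.1563]
ee_rot: [0.755, 0.656, -0.0, -0.0]
contact_force: [1.0, -1.2, 1.5]
width: 0.0234
grasp_force: 59.2
```

```bash
python3 -c "
from h import *
avg()"
```

```text
t 22.35 tcp [ 570.4 -207.3  156.3] phi 82.0 j6 -16.4 F [ 0.33 -0.37  3.15] M [-0.207 -0.095  0.014] w 23.2 g 59.2
avg [ 0.496 -0.662  2.118 -0.225 -0.133  0.037] Mz sd 0.03
```

Request:
{"fn": "arm_command", "kwargs": {
  "steps": [
    {"offset": [0, 0, 0], "delta_rot": [0, 0, 0.5]},
    {"offset": [0, 0, 0], "delta_rot": [0, 0, 1]},
    {"offset": [0, 0, 0], "delta_rot": [0, 0, 1.5]},
    {"offset": [0, 0, 0], "delta_rot": [0, 0, 2]},
    {"offset": [0, 0, 0], "delta_rot": [0, 0, 2.5]},
    {"offset": [0, 0, 0], "delta_rot": [0, 0, 3]},
    {"offset": [0, 0, 0], "delta_rot": [0, 0, 3]},
    {"offset": [0, 0, 0], "delta_rot": [0, 0, 3]},
    {"offset": [0, 0, 0], "delta_rot": [0, 0, 3]},
    {"offset": [0, 0, 0], "delta_rot": [0, 0, 3]}
  ]
}}

```text
clock: 23.18
tcp_pos: [0.5704, -0.2073, 0.1563]
ee_rot: [0.772, 0.636, -0.0, -0.0]
contact_force: [-0.3, -0.3, 2.9]
width: 0.0236
grasp_force: 59.3
```

```bash
cat > bar.py <<'E'
from h import *
def rect(p,im):
    th=np.radians(20); ex=np.array([np.cos(th),np.sin(th),0]); ey=np.array([-np.sin(th),np.cos(th),0]); o=np.array([.5543,-.162,.0435])
    xs=np.r_[np.linspace(-.055,-.045,11),np.linspace(-.015,.015,31),np.linspace(.045,.055,11)]; ys=np.arange(-.035,.03,.0005)
    uv=np.array([[proj(p,o+x*ex+y*ey) for x in xs] for y in ys]).astype(np.float32)
    return cv2.remap(im.astype(np.float32),uv[...,0],uv[...,1],cv2.INTER_LINEAR).mean(2).mean(1),ys
E
python3 - <<'E'
from h import *
avg()
from bar import rect
p=get_image("side"); a=cv2.imread("pics/side0.png")[...,::-1]
A,ys=rect(p,a); B,_=rect(p,p["image"])
print((ys*1000)[::4].astype(int).tolist()); print(A[::4].round().astype(int).tolist()); print(B[::4].round().astype(int).tolist())
E
```

```text
t 23.48 tcp [ 570.4 -207.3  156.3] phi 79.0 j6 -13.4 F [ 0.74 -0.78  1.18] M [-0.289 -0.021  0.038] w 23.6 g 59.3
avg [ 0.105 -0.913  1.942 -0.243 -0.011  0.021] Mz sd 0.03
[-35, -33, -31, -28, -26, -24, -22, -20, -18, -16, -14, -12, -10, -8, -6, -4, -2, 0, 1, 3, 5, 7, 9, 11, 13, 15, 17, 19, 21, 23, 25, 27, 29]
[105, 104, 101, 97, 90, 83, 78, 81, 94, 114, 131, 145, 153, 154, 154, 155, 158, 163, 172, 176, 171, 158, 134, 114, 110, 119, 139, 156, 169, 176, 178, 177, 175]
[117, 117, 115, 111, 104, 95, 87, 83, 85, 92, 100, 113, 128, 142, 154, 163, 168, 168, 166, 166, 169, 175, 185, 190, 187, 182, 178, 180, 189, 197, 199, 199, 199]
```

Request:
{"fn": "arm_command", "kwargs": {
  "steps": [
    {"offset": [0, 0, 0], "delta_rot": [0, 0, 0.5]},
    {"offset": [0, 0, 0], "delta_rot": [0, 0, 1]},
    {"offset": [0, 0, 0], "delta_rot": [0, 0, 1.5]},
    {"offset": [0, 0, 0], "delta_rot": [0, 0, 2]},
    {"offset": [0, 0, 0], "delta_rot": [0, 0, 2.5]},
    {"offset": [0, 0, 0], "delta_rot": [0, 0, 2.5]},
    {"offset": [0, 0, 0], "delta_rot": [0, 0, 2.5]},
    {"offset": [0, 0, 0], "delta_rot": [0, 0, 2.5]},
    {"offset": [0, 0, 0], "delta_rot": [0, 0, 2.5]},
    {"offset": [0, 0, 0], "delta_rot": [0, 0, 2.5]}
  ]
}}

```text
clock: 24.37
tcp_pos: [0.5704, -0.2073, 0.1563]
ee_rot: [0.785, 0.619, -0.0, -0.0]
contact_force: [0.0, -0.5, 2.2]
width: 0.0234
grasp_force: 59.3
```

```bash
python3 -c "
from h import *
avg(8)"
```

```text
t 24.77 tcp [ 570.4 -207.3  156.3] phi 76.5 j6 -10.9 F [-0.09 -0.94  3.14] M [-0.279  0.046  0.028] w 23.4 g 59.3
avg [-0.13  -1.264  2.032 -0.279  0.069  0.034] Mz sd 0.029
```

Request:
{"fn": "arm_command", "kwargs": {
  "steps": [
    {"offset": [0, 0, 0], "delta_rot": [0, 0, 0.5]},
    {"offset": [0, 0, 0], "delta_rot": [0, 0, 1]},
    {"offset": [0, 0, 0], "delta_rot": [0, 0, 1.5]},
    {"offset": [0, 0, 0], "delta_rot": [0, 0, 2]},
    {"offset": [0, 0, 0], "delta_rot": [0, 0, 2.5]},
    {"offset": [0, 0, 0], "delta_rot": [0, 0, 2.5]},
    {"offset": [0, 0, 0], "delta_rot": [0, 0, 2.5]},
    {"offset": [0, 0, 0], "delta_rot": [0, 0, 2.5]},
    {"offset": [0, 0, 0], "delta_rot": [0, 0, 2.5]},
    {"offset": [0, 0, 0], "delta_rot": [0, 0, 2.5]}
  ]
}}

```text
clock: 25.6
tcp_pos: [0.5704, -0.2074, 0.1563]
ee_rot: [0.799, 0.602, -0.0, -0.0]
contact_force: [-1.5, -1.3, 1.9]
width: 0.0234
grasp_force: 59.3
```

```bash
python3 -c "
from h import *
avg(7)"
```

```text
t 25.95 tcp [ 570.4 -207.3  156.3] phi 74.0 j6 -8.4 F [-0.87 -1.    2.3 ] M [-0.272  0.124  0.071] w 23.0 g 59.3
avg [-0.851 -1.278  2.08  -0.271  0.157  0.06 ] Mz sd 0.03
```

Request:
{"fn": "arm_command", "kwargs": {
  "steps": [
    {"offset": [-0.4, -0.2, 0], "delta_rot": [0, 0, 0.5]},
    {"offset": [-0.4, -0.2, 0], "delta_rot": [0, 0, 1]},
    {"offset": [-0.4, -0.2, 0], "delta_rot": [0, 0, 1.5]},
    {"offset": [-0.4, -0.3, 0], "delta_rot": [0, 0, 2]},
    {"offset": [-0.4, -0.3, 0], "delta_rot": [0, 0, 2]},
    {"offset": [-0.4, -0.3, 0], "delta_rot": [0, 0, 2]},
    {"offset": [-0.4, -0.3, 0], "delta_rot": [0, 0, 2]},
    {"offset": [-0.4, -0.3, 0], "delta_rot": [0, 0, 2]},
    {"offset": [-0.4, -0.3, 0], "delta_rot": [0, 0, 2]},
    {"offset": [-0.4, -0.3, 0], "delta_rot": [0, 0, 2]}
  ]
}}

```text
clock: 26.78
tcp_pos: [0.57, -0.2076, 0.1563]
ee_rot: [0.809, 0.588, 0.0, 0.0]
contact_force: [0.9, -0.4, 2.3]
width: 0.0237
grasp_force: 59.2
```

```bash
python3 -c "
from h import *
avg(7)"
```

```text
t 27.13 tcp [ 570.  -207.6  156.3] phi 72.0 j6 -6.4 F [ 0.47 -0.59  1.33] M [-0.13  -0.168  0.073] w 23.4 g 59.2
avg [ 0.731 -0.531  1.9   -0.074 -0.192  0.041] Mz sd 0.031
```

Request:
{"fn": "arm_command", "kwargs": {
  "steps": [
    {"offset": [0, 0, 0], "delta_rot": [0, 0, 0.5]},
    {"offset": [0, 0, 0], "delta_rot": [0, 0, 1]},
    {"offset": [0, 0, 0], "delta_rot": [0, 0, 1.5]},
    {"offset": [0, 0, 0], "delta_rot": [0, 0, 2]},
    {"offset": [0, 0, 0], "delta_rot": [0, 0, 2.5]},
    {"offset": [0, 0, 0], "delta_rot": [0, 0, 2.5]},
    {"offset": [0, 0, 0], "delta_rot": [0, 0, 2.5]},
    {"offset": [0, 0, 0], "delta_rot": [0, 0, 2.5]},
    {"offset": [0, 0, 0], "delta_rot": [0, 0, 2.5]},
    {"offset": [0, 0, 0], "delta_rot": [0, 0, 2.5]}
  ]
}}

```text
clock: 27.97
tcp_pos: [0.57, -0.2076, 0.1563]
ee_rot: [0.822, 0.57, 0.0, 0.0]
contact_force: [-0.4, -0.5, 2.1]
width: 0.0233
grasp_force: 59.2
```

```bash
python3 -c "
from h import *
avg(7)"
```

```text
t 28.32 tcp [ 570.  -207.6  156.3] phi 69.5 j6 -3.9 F [-0.09 -0.79  2.16] M [-0.077 -0.188 -0.011] w 23.4 g 59.2
avg [ 0.313 -0.161  1.866 -0.094 -0.166  0.031] Mz sd 0.031
```

Request:
{"fn": "arm_command", "kwargs": {
  "steps": [
    {"offset": [0, 0, 0], "delta_rot": [0, 0, 0.5]},
    {"offset": [0, 0, 0], "delta_rot": [0, 0, 1]},
    {"offset": [0, 0, 0], "delta_rot": [0, 0, 1.5]},
    {"offset": [0, 0, 0], "delta_rot": [0, 0, 2]},
    {"offset": [0, 0, 0], "delta_rot": [0, 0, 2.5]},
    {"offset": [0, 0, 0], "delta_rot": [0, 0, 2.5]},
    {"offset": [0, 0, 0], "delta_rot": [0, 0, 2.5]},
    {"offset": [0, 0, 0], "delta_rot": [0, 0, 2.5]},
    {"offset": [0, 0, 0], "delta_rot": [0, 0, 2.5]},
    {"offset": [0, 0, 0], "delta_rot": [0, 0, 2.5]}
  ]
}}

```text
clock: 29.15
tcp_pos: [0.57, -0.2076, 0.1563]
ee_rot: [0.834, 0.552, -0.0, -0.0]
contact_force: [-0.4, -0.1, 3.3]
width: 0.0234
grasp_force: 59.2
```

```bash
python3 - <<'E'
from h import *
avg(7)
from bar import rect
p=get_image("side"); a=cv2.imread("pics/side0.png")[...,::-1]
A,ys=rect(p,a); B,_=rect(p,p["image"])
print((ys*1000)[::4].astype(int).tolist()); print(B[::4].round().astype(int).tolist())
E
```

```text
t 29.5 tcp [ 570.  -207.6  156.3] phi 67.0 j6 -1.4 F [ 0.52 -0.93  1.54] M [-0.126 -0.077  0.015] w 23.6 g 59.2
avg [-0.287 -0.412  2.106 -0.119 -0.081  0.017] Mz sd 0.019
[-35, -33, -31, -28, -26, -24, -22, -20, -18, -16, -14, -12, -10, -8, -6, -4, -2, 0, 1, 3, 5, 7, 9, 11, 13, 15, 17, 19, 21, 23, 25, 27, 29]
[117, 117, 115, 111, 104, 95, 87, 84, 85, 93, 101, 111, 120, 132, 145, 154, 163, 167, 168, 167, 167, 168, 176, 185, 189, 192, 192, 189, 192, 197, 198, 198, 199]
```

Request:
{"fn": "arm_command", "kwargs": {
  "steps": [
    {"offset": [0, 0, 0], "delta_rot": [0, 0, 0.5]},
    {"offset": [0, 0, 0], "delta_rot": [0, 0, 1]},
    {"offset": [0, 0, 0], "delta_rot": [0, 0, 1.5]},
    {"offset": [0, 0, 0], "delta_rot": [0, 0, 2]},
    {"offset": [0, 0, 0], "delta_rot": [0, 0, 2]},
    {"offset": [0, 0, 0], "delta_rot": [0, 0, 2]},
    {"offset": [0, 0, 0], "delta_rot": [0, 0, 2]},
    {"offset": [0, 0, 0], "delta_rot": [0, 0, 2]},
    {"offset": [0, 0, 0], "delta_rot": [0, 0, 2]},
    {"offset": [0, 0, 0], "delta_rot": [0, 0, 2]}
  ]
}}

```text
clock: 30.38
tcp_pos: [0.57, -0.2076, 0.1563]
ee_rot: [0.843, 0.537, -0.0, -0.0]
contact_force: [0.7, -0.3, 1.7]
width: 0.0232
grasp_force: 59.2
```

```bash
python3 -c "
from h import *
avg(7)"
```

```text
t 30.73 tcp [ 570.  -207.6  156.3] phi 65.0 j6 0.6 F [-1.   -0.07  1.43] M [-0.091 -0.007  0.108] w 23.5 g 59.2
avg [-0.07  -0.657  1.811 -0.085 -0.     0.038] Mz sd 0.03
```

Request:
{"fn": "arm_command", "kwargs": {
  "steps": [
    {"offset": [0, 0, 0], "delta_rot": [0, 0, 0.5]},
    {"offset": [0, 0, 0], "delta_rot": [0, 0, 1]},
    {"offset": [0, 0, 0], "delta_rot": [0, 0, 1.5]},
    {"offset": [0, 0, 0], "delta_rot": [0, 0, 2]},
    {"offset": [0, 0, 0], "delta_rot": [0, 0, 2]},
    {"offset": [0, 0, 0], "delta_rot": [0, 0, 2]},
    {"offset": [0, 0, 0], "delta_rot": [0, 0, 2]},
    {"offset": [0, 0, 0], "delta_rot": [0, 0, 2]},
    {"offset": [0, 0, 0], "delta_rot": [0, 0, 2]},
    {"offset": [0, 0, 0], "delta_rot": [0, 0, 2]}
  ]
}}

```text
clock: 31.57
tcp_pos: [0.57, -0.2076, 0.1563]
ee_rot: [0.853, 0.522, -0.0, -0.0]
contact_force: [-0.3, -0.5, 2.2]
width: 0.0234
grasp_force: 59.3
```

```bash
python3 -c "
from h import *
avg(7)"
```

```text
t 31.92 tcp [ 570.  -207.6  156.3] phi 63.0 j6 2.6 F [-0.75  0.8   2.66] M [-0.046  0.056  0.049] w 23.9 g 59.3
avg [-0.741 -0.303  2.123 -0.083  0.089  0.044] Mz sd 0.03
```

Request:
{"fn": "arm_command", "kwargs": {
  "steps": [
    {"offset": [0, 0, 0], "delta_rot": [0, 0, 0.5]},
    {"offset": [0, 0, 0], "delta_rot": [0, 0, 1]},
    {"offset": [0, 0, 0], "delta_rot": [0, 0, 1.5]},
    {"offset": [0, 0, 0], "delta_rot": [0, 0, 2]},
    {"offset": [0, 0, 0], "delta_rot": [0, 0, 2]},
    {"offset": [0, 0, 0], "delta_rot": [0, 0, 2]},
    {"offset": [0, 0, 0], "delta_rot": [0, 0, 2]},
    {"offset": [0, 0, 0], "delta_rot": [0, 0, 2]},
    {"offset": [0, 0, 0], "delta_rot": [0, 0, 2]},
    {"offset": [0, 0, 0], "delta_rot": [0, 0, 2]}
  ]
}}

```text
clock: 32.75
tcp_pos: [0.57, -0.2076, 0.1563]
ee_rot: [0.862, 0.507, -0.0, 0.0]
contact_force: [-0.3, -0.5, 2.0]
width: 0.0235
grasp_force: 59.3
```

```bash
python3 -c "
from h import *
avg(7)"
```

```text
t 33.1 tcp [ 570.  -207.6  156.3] phi 61.0 j6 4.6 F [-0.67 -0.09  2.3 ] M [-0.101  0.151  0.008] w 23.4 g 59.3
avg [-0.395 -0.104  2.052 -0.092  0.143  0.027] Mz sd 0.024
```

Request:
{"fn": "arm_command", "kwargs": {
  "steps": [
    {"offset": [0, 0, 0], "delta_rot": [0, 0, 0.5]},
    {"offset": [0, 0, 0], "delta_rot": [0, 0, 1]},
    {"offset": [0, 0, 0], "delta_rot": [0, 0, 1.5]},
    {"offset": [0, 0, 0], "delta_rot": [0, 0, 2]},
    {"offset": [0, 0, 0], "delta_rot": [0, 0, 2]},
    {"offset": [0, 0, 0], "delta_rot": [0, 0, 2]},
    {"offset": [0, 0, 0], "delta_rot": [0, 0, 2]},
    {"offset": [0, 0, 0], "delta_rot": [0, 0, 2]},
    {"offset": [0, 0, 0], "delta_rot": [0, 0, 2]},
    {"offset": [0, 0, 0], "delta_rot": [0, 0, 2]}
  ]
}}

```text
clock: 33.93
tcp_pos: [0.57, -0.2076, 0.1563]
ee_rot: [0.87, 0.492, -0.0, -0.0]
contact_force: [-0.4, -1.3, 2.4]
width: 0.0236
grasp_force: 59.3
```

```bash
python3 - <<'E'
from h import *
avg(7)
from bar import rect
p=get_image("side"); B,ys=rect(p,p["image"])
print((ys*1000)[::4].astype(int).tolist()); print(B[::4].round().astype(int).tolist())
E
```

```text
t 34.28 tcp [ 570.  -207.6  156.3] phi 59.0 j6 6.6 F [-0.45  0.3   1.52] M [-0.048  0.209  0.018] w 23.3 g 59.3
avg [-0.849 -0.586  1.98  -0.049  0.204  0.032] Mz sd 0.034
[-35, -33, -31, -28, -26, -24, -22, -20, -18, -16, -14, -12, -10, -8, -6, -4, -2, 0, 1, 3, 5, 7, 9, 11, 13, 15, 17, 19, 21, 23, 25, 27, 29]
[116, 117, 115, 111, 104, 95, 87, 83, 85, 92, 101, 111, 117, 126, 138, 148, 157, 165, 167, 167, 165, 164, 169, 177, 186, 193, 196, 195, 195, 197, 198, 198, 199]
```

Request:
{"fn": "arm_command", "kwargs": {
  "steps": [
    {"offset": [0, 0, 0], "delta_rot": [0, 0, 0.5]},
    {"offset": [0, 0, 0], "delta_rot": [0, 0, 1]},
    {"offset": [0, 0, 0], "delta_rot": [0, 0, 1.5]},
    {"offset": [0, 0, 0], "delta_rot": [0, 0, 2]},
    {"offset": [0, 0, 0], "delta_rot": [0, 0, 2]},
    {"offset": [0, 0, 0], "delta_rot": [0, 0, 2]},
    {"offset": [0, 0, 0], "delta_rot": [0, 0, 2]},
    {"offset": [0, 0, 0], "delta_rot": [0, 0, 2]},
    {"offset": [0, 0, 0], "delta_rot": [0, 0, 2]},
    {"offset": [0, 0, 0], "delta_rot": [0, 0, 2]}
  ]
}}

```text
clock: 35.17
tcp_pos: [0.57, -0.2076, 0.1563]
ee_rot: [0.879, 0.477, 0.0, -0.0]
contact_force: [-0.9, -0.7, 2.0]
width: 0.0233
grasp_force: 59.2
```

```bash
python3 -c "
from h import *
avg(7)"
```

```text
t 35.52 tcp [ 570.  -207.6  156.3] phi 57.0 j6 8.6 F [-0.74  0.06  1.86] M [-0.062  0.243  0.134] w 23.7 g 59.2
avg [-0.83  -0.433  2.131 -0.075  0.263  0.073] Mz sd 0.019
```

Request:
{"fn": "arm_command", "kwargs": {
  "steps": [
    {"offset": [0, 0, 0], "delta_rot": [0, 0, 0.3]},
    {"offset": [0, 0, 0], "delta_rot": [0, 0, 0.6]},
    {"offset": [0, 0, 0], "delta_rot": [0, 0, 1]},
    {"offset": [0, 0, 0], "delta_rot": [0, 0, 1]},
    {"offset": [0, 0, 0], "delta_rot": [0, 0, 1]},
    {"offset": [0, 0, 0], "delta_rot": [0, 0, 1]},
    {"offset": [0, 0, 0], "delta_rot": [0, 0, 1]},
    {"offset": [0, 0, 0], "delta_rot": [0, 0, 1]},
    {"offset": [0, 0, 0], "delta_rot": [0, 0, 1]},
    {"offset": [0, 0, 0], "delta_rot": [0, 0, 1]}
  ]
}}

```text
clock: 36.35
tcp_pos: [0.57, -0.2076, 0.1563]
ee_rot: [0.883, 0.469, 0.0, -0.0]
contact_force: [-0.9, -0.2, 1.9]
width: 0.0229
grasp_force: 59.2
```

```bash
python3 -c "
from h import *
avg(8)"
```

```text
t 36.75 tcp [ 570.  -207.6  156.3] phi 56.0 j6 9.6 F [-0.67  0.04  1.61] M [-0.046  0.363  0.068] w 23.5 g 59.2
avg [-1.158 -0.355  2.    -0.048  0.264  0.097] Mz sd 0.032
```

Request:
{"fn": "arm_command", "kwargs": {
  "steps": [
    {"offset": [0, 0, 0], "delta_rot": [0, 0, 0.3]},
    {"offset": [0, 0, 0], "delta_rot": [0, 0, 0.6]},
    {"offset": [0, 0, 0], "delta_rot": [0, 0, 1]},
    {"offset": [0, 0, 0], "delta_rot": [0, 0, 1]},
    {"offset": [0, 0, 0], "delta_rot": [0, 0, 1]},
    {"offset": [0, 0, 0], "delta_rot": [0, 0, 1]},
    {"offset": [0, 0, 0], "delta_rot": [0, 0, 1]},
    {"offset": [0, 0, 0], "delta_rot": [0, 0, 1]},
    {"offset": [0, 0, 0], "delta_rot": [0, 0, 1]},
    {"offset": [0, 0, 0], "delta_rot": [0, 0, 1]}
  ]
}}

```text
clock: 37.58
tcp_pos: [0.57, -0.2076, 0.1563]
ee_rot: [0.887, 0.462, -0.0, -0.0]
contact_force: [-1.7, -0.1, 1.7]
width: 0.0232
grasp_force: 59.2
```

```bash
python3 -c "
from h import *
avg(8)"
```

```text
t 37.98 tcp [ 570.  -207.6  156.3] phi 55.0 j6 10.6 F [-1.94 -0.86  2.55] M [-0.088  0.379  0.091] w 23.3 g 59.2
avg [-1.145  0.027  2.263 -0.039  0.305  0.111] Mz sd 0.028
```

Stop felt: moment ramps to about 0.11 N m. I back off 3° within the slot play, then lift out.

Request:
{"fn": "arm_command", "kwargs": {
  "steps": [
    {"offset": [0, 0, 0], "delta_rot": [0, 0, -1.5]},
    {"offset": [0, 0, 0], "delta_rot": [0, 0, -3]},
    {"offset": [0, 0, -3], "delta_rot": [0, 0, -3]},
    {"offset": [0, 0, -7], "delta_rot": [0, 0, -3]},
    {"offset": [0, 0, -15], "delta_rot": [0, 0, -3]},
    {"offset": [0, 0, -30], "delta_rot": [0, 0, -3]},
    {"offset": [0, 0, -50], "delta_rot": [0, 0, -3]},
    {"offset": [0, 0, -70], "delta_rot": [0, 0, -3]},
    {"offset": [0, 0, -85], "delta_rot": [0, 0, -3]},
    {"offset": [0, 0, -90], "delta_rot": [0, 0, -3]}
  ]
}}

```text
clock: 38.82
tcp_pos: [0.5709, -0.2079, 0.2495]
ee_rot: [0.875, 0.484, 0.001, 0.002]
contact_force: [-0.2, 0.4, -0.3]
width: 0.0235
grasp_force: 59.1
```

```bash
python3 - <<'E'
from h import *
goto([.5081,.1164,.2463],92.3)
from bar import rect
p=get_image("side"); B,ys=rect(p,p["image"]); print(B[::4].round().astype(int).tolist())
C=cloud(p); P=sense()["tcp_pos"]; D=(C-P)*1000
for lo,hi,nm in((-115,-97,"blade"),(-94,-42,"shank")):
    m=(p["z_map"]>0)&(abs(D[...,0])<20)&(abs(D[...,1])<20)&(D[...,2]>lo)&(D[...,2]<hi); q=D[m]; print(nm,len(q),q.mean(0).round(1),q.min(0).round(1),q.max(0).round(1))
u,v=map(int,proj(p,[.5698,-.2043,.052]));save("g.png",cv2.resize(p["image"][v-65:v+45,u-50:u+50],None,fx=5,fy=5,interpolation=2))
E
```

```text
off [ 241.5 -225.3    2.5] rot [  0.2   0.  -34.4]
t 38.82 tcp [ 570.9 -207.9  249.5] phi 57.9 j6 7.6 F [-0.23  0.43 -0.35] M [0.026 0.013 0.007] w 23.5 g 59.1
[112, 111, 108, 103, 96, 88, 81, 80, 82, 90, 98, 108, 114, 123, 133, 143, 153, 160, 162, 162, 160, 159, 164, 171, 180, 187, 190, 190, 190, 191, 192, 192, 193]
blade 20 [ 1.000e-01  4.200e+00 -1.041e+02] [  -4.6   -1.6 -111.3] [  6.8   7.7 -97.5]
shank 61 [  0.5   5.2 -68.1] [ -3.4  -0.3 -92.8] [  5.2   9.6 -42.5]
```

View pics/g.png

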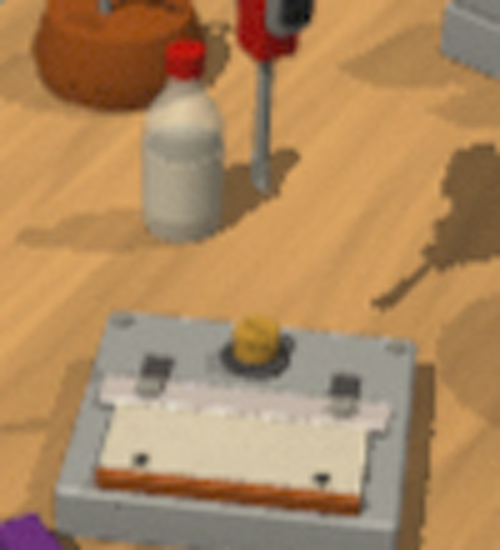

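The bar is closed right against the template plate, and the driver is out of the slot and still straight in the gripper. I return to above the stand hole.

Request:
{"fn": "arm_command", "kwargs": {
  "steps": [
    {"offset": [15, -14, 0], "delta_rot": [0, 0, -4]},
    {"offset": [42, -39, 0], "delta_rot": [0, 0, -8]},
    {"offset": [70, -65, 0], "delta_rot": [0, 0, -12]},
    {"offset": [98, -91, 0], "delta_rot": [0, 0, -16]},
    {"offset": [126, -117, 0], "delta_rot": [0, 0, -20]},
    {"offset": [154, -143, 0], "delta_rot": [0, 0, -24]},
    {"offset": [182, -169, 0], "delta_rot": [0, 0, -28]},
    {"offset": [210, -195, 0], "delta_rot": [0, 0, -32]},
    {"offset": [232, -215, 0], "delta_rot": [0, 0, -34.3]},
    {"offset": [242, -224, 0], "delta_rot": [0, 0, -34.3]}
  ]
}}

```text
clock: 39.7
tcp_pos: [0.507, 0.1194, 0.2456]
ee_rot: [0.691, 0.723, -0.0, -0.001]
contact_force: [0.4, 1.0, -2.2]
width: 0.0234
grasp_force: 59.2
```

Request:
{"fn": "arm_command", "kwargs": {
  "steps": [
    {"offset": [0, 0, 3], "delta_rot": [0, 0, 0]},
    {"offset": [0, 0, 10], "delta_rot": [0, 0, 0]},
    {"offset": [0, 0, 20], "delta_rot": [0, 0, 0]},
    {"offset": [0, 0, 30], "delta_rot": [0, 0, 0]},
    {"offset": [0, 0, 38], "delta_rot": [0, 0, 0]},
    {"offset": [0, 0, 42], "delta_rot": [0, 0, 0]},
    {"offset": [0, 0, 44], "delta_rot": [0, 0, 0]},
    {"offset": [0, 0, 44], "delta_rot": [0, 0, 0]},
    {"offset": [0, 0, 44], "delta_rot": [0, 0, 0]},
    {"offset": [0, 0, 44], "delta_rot": [0, 0, 0]}
  ]
}}

```text
clock: 40.53
tcp_pos: [0.5086, 0.1163, 0.2027]
ee_rot: [0.693, 0.721, 0.0, 0.0]
contact_force: [-0.6, -0.1, 0.1]
width: 0.0234
grasp_force: 59.2
```

```bash
python3 -c "
from h import *
goto([.5081,.1164,.1167],92.3)
p=get_image('side');C=cloud(p); D=C*1000
for lo,hi,nm in((93,107,'blade'),(110,160,'shank')):
    m=(p['z_map']>0)&(abs(D[...,0]-508)<20)&(abs(D[...,1]-119)<20)&(D[...,2]>lo)&(D[...,2]<hi); q=D[m]; print(nm,len(q),q.mean(0).round(1),q.min(0).round(1),q.max(0).round(1))
"
```

```text
off [ 0.1 -0.6 86. ] rot [ 0. -0. -0.]
t 40.53 tcp [508.6 116.3 202.7] phi 92.3 j6 5.5 F [-0.59 -0.15  0.14] M [-0.021  0.002 -0.003] w 23.4 g 59.2
blade 36 [508.6 120.3 100.7] [502.3 117.3  93.5] [516.2 122.9 107. ]
shank 79 [507.4 121.8 134.6] [504.6 117.1 111.1] [512.5 124.4 159.7]
```

Request:
{"fn": "arm_command", "kwargs": {
  "steps": [
    {"offset": [0, -0.6, 8], "delta_rot": [0, 0, 0]},
    {"offset": [0, -0.6, 18], "delta_rot": [0, 0, 0]},
    {"offset": [0, -0.6, 28], "delta_rot": [0, 0, 0]},
    {"offset": [0, -0.6, 38], "delta_rot": [0, 0, 0]},
    {"offset": [0, -0.6, 48], "delta_rot": [0, 0, 0]},
    {"offset": [0, -0.6, 58], "delta_rot": [0, 0, 0]},
    {"offset": [0, -0.6, 68], "delta_rot": [0, 0, 0]},
    {"offset": [0, -0.6, 76], "delta_rot": [0, 0, 0]},
    {"offset": [0, -0.6, 82], "delta_rot": [0, 0, 0]},
    {"offset": [0, -0.6, 84], "delta_rot": [0, 0, 0]}
  ]
}}

```text
clock: 41.42
tcp_pos: [0.5074, 0.1162, 0.1172]
ee_rot: [0.693, 0.721, -0.0, -0.0]
contact_force: [-0.1, 0.1, -0.6]
width: 0.0232
grasp_force: 59.2
```

Request:
{"fn": "arm_command", "kwargs": {
  "steps": [
    {"offset": [0, 0, 0.5], "delta_rot": [0, 0, 0]},
    {"offset": [0, 0, 1], "delta_rot": [0, 0, 0]},
    {"offset": [0, 0, 1.5], "delta_rot": [0, 0, 0]},
    {"offset": [0, 0, 2], "delta_rot": [0, 0, 0]},
    {"offset": [0, 0, 2], "delta_rot": [0, 0, 0]},
    {"offset": [0, 0, 2], "delta_rot": [0, 0, 0]},
    {"offset": [0, 0, 2], "delta_rot": [0, 0, 0]},
    {"offset": [0, 0, 2], "delta_rot": [0, 0, 0]},
    {"offset": [0, 0, 2], "delta_rot": [0, 0, 0]},
    {"offset": [0, 0, 2], "delta_rot": [0, 0, 0]}
  ]
}}

```text
clock: 42.25
tcp_pos: [0.508, 0.1163, 0.1167]
ee_rot: [0.693, 0.721, 0.0, 0.0]
contact_force: [-0.5, -0.0, 5.4]
width: 0.0232
grasp_force: 59.8
```

```bash
python3 -c "
from h import *
st()"
```

```text
t 42.25 tcp [508.  116.3 116.7] phi 92.3 j6 5.5 F [-0.53 -0.03  5.35] M [-0.009  0.195  0.008] w 23.2 g 59.8
```

Driver is fully down: contact at the original home height. Release and retreat.

Request:
{"fn": "arm_command", "kwargs": {
  "jaw": 0,
  "steps": [
    {"offset": [0, 0, 0], "delta_rot": [0, 0, 0]},
    {"offset": [0, 0, 0], "delta_rot": [0, 0, 0]},
    {"offset": [0, 0, 0], "delta_rot": [0, 0, 0]},
    {"offset": [0, 0, 0], "delta_rot": [0, 0, 0]},
    {"offset": [0, 0, 0], "delta_rot": [0, 0, 0]},
    {"offset": [0, 0, 0], "delta_rot": [0, 0, 0]},
    {"offset": [0, 0, 0], "delta_rot": [0, 0, 0]},
    {"offset": [0, 0, 0], "delta_rot": [0, 0, 0]},
    {"offset": [0, 0, 0], "delta_rot": [0, 0, 0]},
    {"offset": [0, 0, 0], "delta_rot": [0, 0, 0]}
  ]
}}

```text
clock: 43.08
tcp_pos: [0.5077, 0.1163, 0.1163]
ee_rot: [0.693, 0.721, -0.0, -0.0]
contact_force: [-0.9, -0.0, -1.5]
width: 0.085
grasp_force: 0.0
```

Request:
{"fn": "arm_command", "kwargs": {
  "steps": [
    {"offset": [0, 0, -8], "delta_rot": [0, 0, 0]},
    {"offset": [0, 0, -22], "delta_rot": [0, 0, 0]},
    {"offset": [0, 0, -40], "delta_rot": [0, 0, 0]},
    {"offset": [0, 0, -60], "delta_rot": [0, 0, 0]},
    {"offset": [0, 0, -80], "delta_rot": [0, 0, 0]},
    {"offset": [0, 0, -100], "delta_rot": [0, 0, 0]},
    {"offset": [0, 0, -120], "delta_rot": [0, 0, 0]},
    {"offset": [0, 0, -135], "delta_rot": [0, 0, 0]},
    {"offset": [0, 0, -140], "delta_rot": [0, 0, 0]},
    {"offset": [0, 0, -140], "delta_rot": [0, 0, 0]}
  ]
}}

```text
clock: 43.92
tcp_pos: [0.5081, 0.1164, 0.2577]
ee_rot: [0.693, 0.721, 0.001, 0.001]
contact_force: [0.2, -0.6, -0.8]
width: 0.0853
grasp_force: 0.0
```

```bash
python3 - <<'E'
from h import *
st(); p=get_image("side"); save("z.png",cv2.resize(p["image"][150:350,190:390],None,fx=3,fy=3,interpolation=2))
C=cloud(p); m=(p["z_map"]>0)&(abs(C[...,0]-.508)<.02)&(abs(C[...,1]-.119)<.02)&(C[...,2]>.085)&(C[...,2]<.17); q=C[m]; print(q.min(0).round(3),q.max(0).round(3)); t=q[q[:,2]>.147]; print(t.mean(0).round(4))
E
```

```text
t 43.92 tcp [508.1 116.4 257.7] phi 92.3 j6 5.5 F [ 0.18 -0.61 -0.79] M [ 0.012 -0.006  0.024] w 85.3 g 0.0
[0.495 0.107 0.085] [0.52  0.133 0.156]
[0.5059 0.1226 0.1521]
```

View pics/z.png

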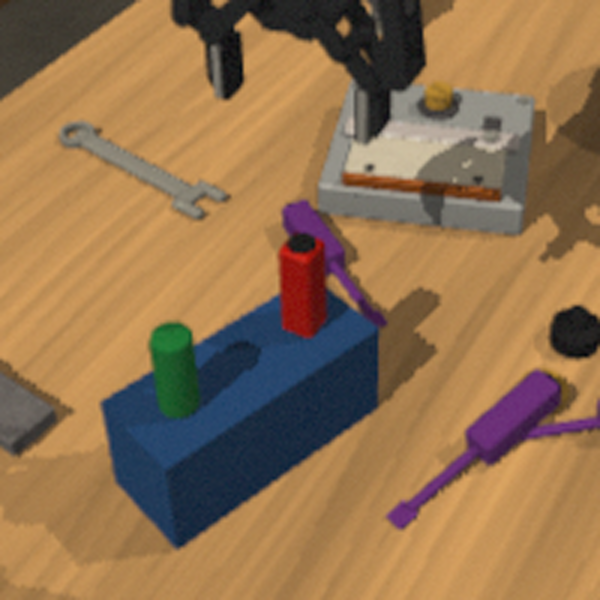

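The red driver stands upright and fully home at (303,285), the same place in the frame as at the start. The clamp bar is closed and the gripper is clear.

```bash
python3 -c "
from plant import *
print(hand_in())"
```

```text
the job is handed in; nothing more can be done
None
```

The job is handed in: I turned the screw clockwise to its stop (about 0.11 N m measured), the clamp bar shows closed against the plate, and the red driver is back upright and fully down in its hole; it took about 44 s.

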